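# Slip test of coated sleds on a tilting table

### The arm

A 6-joint arm with a two-finger parallel gripper is mounted at the origin on a cart in front of the work surface, level with it; the furniture and walls round the work are solid. World frame = base frame: x ahead of the robot, y to its left, z up, the work surface at z = 0. Lengths are in m, angles in rad, forces in N, time in s.
With the tool pointing down it reaches from about 0.35 to 0.85 m from the base axis. Payload 8.1 kg.
Tool frame: the origin (TCP) lies at the very end of the fingers, on their centre line; the grasp point (between the pads) lies robot.grip_point_offset behind it (robot.grip_point_offset is the distance from the TCP to the grasp point, in m); z points along the fingers, y is the line along which they close (so a half turn about z gives the same grasp; the last joint's range is limited). The gripper opens to 93 mm and grips with 3 to 60 N. Pads are 15 mm wide; open, the fingers measure 128 mm over their backs; the gripper's body (75 mm by 188 mm) begins 65 mm behind the grasp point.
Start: joints at [1.177, 0.13, 1.488, -0, 1.523, -0.085], TCP at [0.182, 0.572, 0.219] pointing down, gripper open.
Joint ranges: [-2.96, 2.96], [-0.89, 2.26], [0.02, 2.5], [-1.34, 4.48], [0, 2.73], [-2.66, 2.66]. Speed limits (rad/s): [2.39, 2.39, 2.79, 3.14, 3.14, 3.14].

### API

Orientations are given as a rotation vector (axis times angle).
In Python, from plant import robot, eyes gives the robot as it stands. The module is installed in compiled form; this text tells all that it offers.
- The arm moves only by the tool apply_moves, never from a script. Its argument "steps" is one flat list of numbers, 7 for each row, row after row: the shift along the tool's x, y, z in units of 30 mm (1.0 is 30 mm), then the turn, a rotation vector about the tool's x, y, z in units of 6 degrees (1.0 is 6 degrees), then the opening in per cent of the stroke, from 0 (shut) to 100 (fully open). In form: [dx, dy, dz, ax, ay, az, fingers, dx, dy, dz, ax, ay, az, fingers, ...]. A call has 1 to 12 rows; each row shifts and turns the commanded pose from where the row before left it, along the tool's axes as they then stand; what a row does not reach is not made up. A row lasts 1/12 s, in which the tool goes at most 41.7 mm and 7.16 degrees, less where a joint would pass 70% of its speed; a pose out of reach is approached as far as the arm can. A call is refused whole if a number of a shift passes 1 or a number of a turn 1, either way. A call with a gripper value outside its range is refused whole. The fingers move at their own pace and stop on an object; "grip_force" is the grip in N (left out, the last holds). Time passes only in rows, so rows that do not move let the fingers close. It gives the time, the measured TCP pose, the force, the opening and the grip force at its end, in the units of the state.
- robot.read_state(): the state, without advancing time (a new reading comes with each control period).
- eyes.read_camera(name): name is "scene" or "top" or "wrist"; returns the picture (420x560x3 uint8, red, green, blue); there is no depth.
- eyes.calibration(name): a dict with "K" (3x3 intrinsics, pixels), "R" (3x3) and "t" (3): a world point X has camera coordinates R X + t. Camera axes: x right, y down, z forward; pixel columns grow to the right and rows downward; lengths in m; the calibration is good to about 2 mm. A picture is of the moment at which its call begins: read the wrist's pose just before it. calibration takes no time and is no camera call; for the wrist camera it gives the pose at the moment of the call.
- robot.close_job(): hands the job in; it is judged then, once.
Trained networks look in the newest picture that a camera, given by its name, has taken for a name from the list of things; names that differ only in an ending like _2 or _b are one class to them, and where a whole thing is asked for, a point or a joint stands for the part that bears it (a point fixed in the world has none). Each returns a list of dicts, best first, with "conf" (0 to 1); they miss things now and then, are a little off and sometimes report something else, mostly with a low value. They report only what shows in the picture. A call takes as long as a camera call. They do not tell look-alikes from the thing itself.
- eyes.search_frame(camera, thing): "rect" ([left, top, width, height] in pixels, round what is visible of it).
- eyes.place_of(camera, thing): "xy" ([column, row] in pixels: a listed point, or the origin of a listed thing).
The state is a dict: "t": time; "q": joint angles; "dq": joint speeds; "joint_torque": joint torques, N m; "tool_pos": TCP position; "orientation": TCP orientation; "force": force on the tool from outside, world axes, zero at the start; "wrist_torque": the same for the moment, N m; "opening": finger opening in m; "gripper_force": force on a finger pad.
Only numpy, scipy, OpenCV 4.12 (cv2) and the standard library are available. Lean on these libraries where they do the work, as an engineer would, in place of code of your own. Each camera call takes 0.05 s, during which the arm holds its last target. There are 200 camera calls.

### The job

Slip-test the sleds: stand every sled in a lane of its own on the upper end of the tilting table, above the black start line, with its grip bar pointing down the slope, while the table is still nearly level, then turn the dial to 20 degrees and see which sleds slide down to the stop and which hold. Put those that slid in the grey bin and those that held in the white tray, each flat on its base, and leave the table turned back to zero and the other things on the bench where they stand.

Things in the scene. Friction and masses are not known exactly. Their poses are not given: they have to be found in the camera images.
- plate_top (a point): centre of the upper face of the tilting table's steel plate, 230 (x) by 236 (y) mm, 82 mm above the bench. x runs up the slope, away from the robot, y to the left, z normal to it. It tilts about the y axis 6 mm below this point; the far end rises. Rails 4 mm wide, 8 mm high, at y = -116, -58, 0, 58, 116 mm make four lanes, each 54 mm wide inside, centred at y = -87, -29, 29, 87 mm
- start_line (a point): middle of the black start line that crosses the plate's upper face 22 mm up the slope from plate_top; sleds start above it, on the 89 mm of plate between it and the 8 mm rail at the upper end. Axes as plate_top
- stop_bar (a point): middle of the lower edge of the inner face of the stop bar (16 mm high) that closes the plate's lower end, 105 mm down the slope from plate_top; a sled that has slid rests against it with its centre 36 mm up the slope from here. Axes as plate_top
- dial (a joint): angle in rad, 0 to 2.09, of the black dial on the gearbox at the table's right side; grows turning clockwise seen from above. A worm gear tilts the plate by a quarter of it: 1.396 rad is 20 degrees of tilt. The dial's scale reads the tilt: a mark per degree, medium at 5, 15, 25, long at 0, 10, 20, 30, a dot beside zero. It stays where it is left; turning takes about 0.25 N m
- dial_grip (a point): on the dial's axis (vertical), at the height to grip, 95 mm above the bench. The dial, 92 mm across, carries a grip bar 60 mm long, 14 mm thick and 34 mm tall, from 22 mm below this point to 12 mm above it. The bar lies along this frame's x axis, which turns with the dial and at zero points as plate_top's x axis does in plan
- dial_index (a point): the fixed black index line, on a small metal block on the gearbox at the dial's side towards the robot; the dial's scale is read here. The gearbox is a block 112 mm (along plate_top's x) by 108 mm (y), 62 mm tall, fixed to the bench and centred under the dial; beside it, under the plate, lies the stand's base, 240 by 272 mm, 18 mm high
- sled_a_mid (a point): a test sled; 3 or 4 are present, all alike to look at (only the hidden coating underneath differs: some slide from 13 to 17 degrees, the others hold beyond 30). Flat base 72x44x12 mm, on it an upright grip bar 52 mm long (along x), 14 mm thick (y), 38 mm tall; 50 mm tall in all, about 120 g. The point is its centre, 25 mm above its underside; z up
- sled_b_mid (a point): a test sled; 3 or 4 are present, all alike to look at (only the hidden coating underneath differs: some slide from 13 to 17 degrees, the others hold beyond 30). Flat base 72x44x12 mm, on it an upright grip bar 52 mm long (along x), 14 mm thick (y), 38 mm tall; 50 mm tall in all, about 120 g. The point is its centre, 25 mm above its underside; z up
- sled_c_mid (a point): a test sled; 3 or 4 are present, all alike to look at (only the hidden coating underneath differs: some slide from 13 to 17 degrees, the others hold beyond 30). Flat base 72x44x12 mm, on it an upright grip bar 52 mm long (along x), 14 mm thick (y), 38 mm tall; 50 mm tall in all, about 120 g. The point is its centre, 25 mm above its underside; z up
- sled_d_mid (a point): a test sled; 3 or 4 are present, all alike to look at (only the hidden coating underneath differs: some slide from 13 to 17 degrees, the others hold beyond 30). Flat base 72x44x12 mm, on it an upright grip bar 52 mm long (along x), 14 mm thick (y), 38 mm tall; 50 mm tall in all, about 120 g. The point is its centre, 25 mm above its underside; z up
- sled_e_mid (a point): a test sled; 3 or 4 are present, all alike to look at (only the hidden coating underneath differs: some slide from 13 to 17 degrees, the others hold beyond 30). Flat base 72x44x12 mm, on it an upright grip bar 52 mm long (along x), 14 mm thick (y), 38 mm tall; 50 mm tall in all, about 120 g. The point is its centre, 25 mm above its underside; z up
- white_tray: shallow white tray, 150 (x) x 210 (y) mm, rim 15 mm high, floor 3 mm thick, fixed; origin at the centre of its underside; for the sleds that held
- grey_bin: grey plastic bin, 130 (x) x 220 (y) mm, walls 36 mm high and 4 mm thick, floor 4 mm thick, fixed; origin at the centre of its underside; for the sleds that slid
- amber_bottle: amber glass bottle with black cap, 60 mm across, 140 mm tall, origin at the centre of its underside; a bystander, to be left where it stands
- beaker_100: glass beaker, 52 mm across, 68 mm tall, origin at the centre of its underside; a bystander, to be left where it stands
- tape_roll: roll of tape lying flat, 68 mm across, 16 mm high, origin at the centre of its underside; a bystander, to be left where it stands
Not all that is in view belongs to the job. Leave any turquoise or yellow look-alike of the part that bears sled_b_mid alone.

How it is judged:
By the outcome, as a careful person would: the job done as asked, in the order asked, and still so for the second after the job is handed in, with the robot touching nothing.
Of sled_a, sled_b, sled_c, sled_d, sled_e only 3 to 4 are there at a start; the rules pass over those that are not, and their reading is None.
At some moment in a run one of sled_a, sled_b, sled_c, sled_d, sled_e may be knocked a few centimetres aside while the robot is not near it.
It also fails if it takes over 208 s, if anything falls off the work surface, if the arm or the gripper's body presses on something with over 40 N, if the wrist force passes 120 N, or if a joint passes its speed limit or range.

## Working session

There is one attempt and no reset: what is moved stays moved. The work goes in short steps, Python scripts to look and compute and a tool call to move; the robot and the scene stay as the last step left them, time stands still between calls to the robot, and variables do not carry over. Pictures are saved under pics/ and viewed, at most 14 in all, crops included, and the job is handed in when it is done.

Besides the shell and the picture viewer there is one more tool, called after "Call:" by a JSON object that holds its "fn" and its "kwargs", one argument or row to a line. apply_moves: Moves the arm, as the interface text tells. Its arguments: {"type":"object","properties":{"steps":{"type":"array"},"grip_force":{"type":"number"}},"required":["steps"]}

```bash
mkdir -p pics; ls; cat > h.py <<'E'
import numpy as np, cv2
from plant import robot, eyes
from scipy.spatial.transform import Rotation as Rn
def snap(cam,name=None):
    im=eyes.read_camera(cam)
    if name: cv2.imwrite(f'pics/{name}.png',im[:,:,::-1])
    return im
def ray(cam,uv,z,c=None):
    c=c or eyes.calibration(cam); K,R,t=map(np.array,(c['K'],c['R'],c['t']))
    d=R.T@np.linalg.inv(K)@np.array([uv[0],uv[1],1.]); o=-R.T@t
    return o+d*(z-o[2])/d[2]
def proj(cam,X,c=None):
    c=c or eyes.calibration(cam); K,R,t=map(np.array,(c['K'],c['R'],c['t']))
    p=K@(R@np.array(X)+t); return p[:2]/p[2]
E
python3 - <<'E'
from h import *
np.set_printoptions(precision=3,suppress=True)
s=robot.read_state(); print(s['t'],s['tool_pos'],s['orientation'],s['opening'],robot.grip_point_offset)
a=snap('scene','scene0'); b=snap('top','top0')
for n,z in [('plate_top',.082),('start_line',.082),('stop_bar',.082),('dial_grip',.095),('dial_index',.062),('sled_a_mid',.025),('white_tray',0),('grey_bin',0),('amber_bottle',0),('beaker_100',0),('tape_roll',0)]:
    for d in eyes.place_of('top',n)[:6]:
        print(n,round(d['conf'],2),np.array(d['xy']),ray('top',d['xy'],z))
print(eyes.calibration('top')); 
E
```

```text
pics
0.0 [0.182 0.571 0.218] [-0.483 -3.104  0.003] 0.09322846553390537 0.0188
plate_top 0.97 [253.3 231.9] [0.555 0.005 0.082]
start_line 0.72 [254.2 222. ] [ 0.584 -0.     0.082]
stop_bar 0.81 [249.7 268.7] [0.448 0.023 0.082]
dial_grip 0.6 [315.4 228.1] [ 0.549 -0.176  0.095]
dial_index 0.89 [315.4 249.1] [ 0.492 -0.173  0.062]
white_tray 0.79 [157.9 289.1] [0.417 0.307 0.   ]
grey_bin 0.97 [153.3 227.4] [0.608 0.316 0.   ]
amber_bottle 0.75 [322.2 174.5] [ 0.735 -0.224  0.   ]
beaker_100 0.87 [233.7 164.7] [0.791 0.054 0.   ]
beaker_100 0.47 [391.9 232.1] [ 0.534 -0.42   0.   ]
beaker_100 0.41 [250.1 265.9] [0.465 0.024 0.   ]
tape_roll 0.59 [354.2 176.9] [ 0.719 -0.325  0.   ]
{'K': array([[470.817,   0.   , 271.792],
       [  0.   , 470.817, 213.83 ],
       [  0.   ,   0.   ,   1.   ]]), 'R': array([[-0.08 , -0.997, -0.004],
       [-0.975,  0.079, -0.206],
       [ 0.206, -0.013, -0.979]]), 't': array([-0.005,  0.61 ,  1.341])}
```

```bash
python3 - <<'E'
import cv2
im=cv2.imread('pics/top0.png'); cv2.imwrite('pics/top0b.png',cv2.resize(im[110:380,100:460],None,fx=2.2,fy=2.2,interpolation=cv2.INTER_CUBIC))
E
```

```text
(no output)
```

View pics/top0b.png

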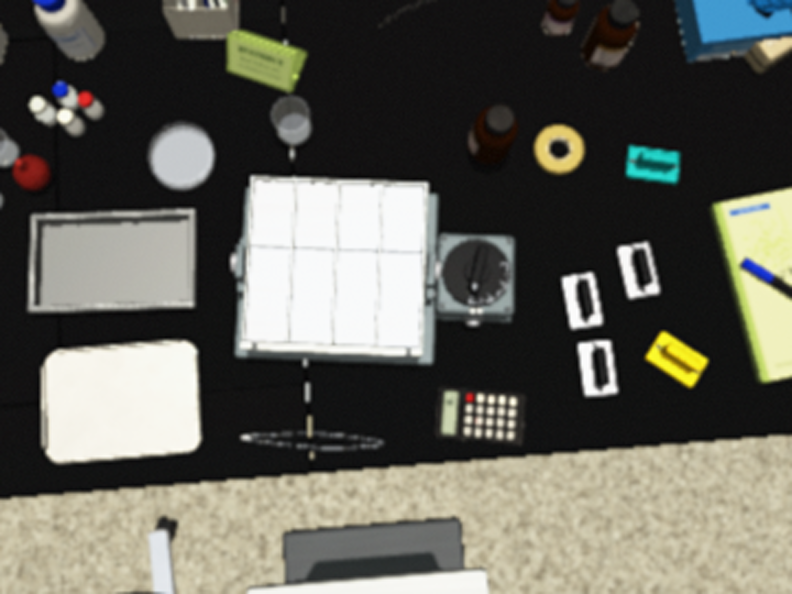

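View pics/scene0.png

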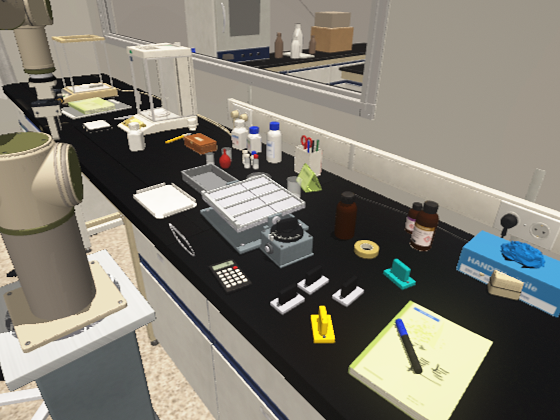

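Top crop: three white sleds with black bars at crop px (582,301), (638,270), (597,368); the look-alikes are turquoise (653,163) and yellow (677,358), to be left alone. Tray is (122,402), bin (112,260), table (335,265), and dial (477,272).

```bash
cat >> h.py <<'E'
np.set_printoptions(precision=3,suppress=True)
def go(X,yaw_y=None):
    """shift (30mm units) and az (6deg units) from measured pose to TCP X (tool down) with tool y along heading yaw_y (deg, mod 180)"""
    s=robot.read_state(); R=Rn.from_rotvec(s['orientation']).as_matrix(); d=R.T@(np.array(X)-s['tool_pos'])/.03
    h=np.degrees(np.arctan2(R[1,1],R[0,1])); tz=np.array([0,0,-1.]); tilt=np.degrees(np.cross(R[:,2],tz))
    print('pos',s['tool_pos'],'heady',round(h,1),'q',np.array(s['q']),'tiltfix tool',R.T@tilt/6,'t',s['t'],'open',s['opening'],'F',s['force'])
    print('shift',d,end=' ')
    if yaw_y is not None:
        a=(yaw_y-h+90)%180-90; print('az',-a/6,end='')
        # shift expressed after turning first
        c=Rn.from_rotvec([0,0,np.radians(-a)]).as_matrix(); print(' shift after turn',c.T@d,end='')
    print()
E
python3 - <<'E'
from h import *
im=cv2.imread('pics/top0.png'); 
m=((im.min(2)>150)*255).astype(np.uint8); m[:, :345]=0; m[:220]=0; m[310:]=0
n,l,st,ce=cv2.connectedComponentsWithStats(m)
for i in range(1,n):
    if st[i,4]>60:
        p=np.argwhere(l==i)[:,::-1].astype(float)
        w=np.array([ray('top',u,.012)[:2] for u in p],np.float32); r=cv2.minAreaRect(w); print(st[i],r)
for d in eyes.place_of('top','sled_a_mid'): print(d, ray('top',d['xy'],.025))
for d in eyes.place_of('scene','sled_a_mid'): print(d, ray('scene',d['xy'],.025))
for n,z in [('plate_top',.082),('start_line',.082),('stop_bar',.082),('dial_grip',.095),('dial_index',.062)]:
    for d in eyes.place_of('scene',n)[:1]: print(n,d['conf'],ray('scene',d['xy'],z))
s=robot.read_state(); R=Rn.from_rotvec(s['orientation']).as_matrix(); c=eyes.calibration('wrist')
print('cam in tool',R.T@(-c['R'].T@c['t']-s['tool_pos'])); print('cam axes in tool cols',R.T@c['R'].T); print(c['K'])
go([.47,-.38,.27])
E
```

```text
[381 220  19  26 219] ((0.5314450263977051, -0.41046157479286194), (0.07301001995801926, 0.04499882087111473), 5.683846473693848)Traceback (most recent call last):
  File "<stdin>", line 8, in <module>
  File "h.py", line 9, in ray
    c=c or eyes.calibration(cam); K,R,t=map(np.array,(c['K'],c['R'],c['t']))
           ~~~~~~~~~~~~~~~~^^^^^
ValueError: time passes only in moves, steps and waits
```

```bash
cat > t.py <<'E'
from h import *
im=cv2.imread('pics/top0.png'); C=eyes.calibration('top'); S=eyes.calibration('scene')
m=((im.min(2)>150)*255).astype(np.uint8); m[:, :345]=0; m[:220]=0; m[310:]=0
n,l,st,ce=cv2.connectedComponentsWithStats(m)
for i in range(1,n):
    if st[i,4]>60:
        p=np.argwhere(l==i)[:,::-1].astype(float)
        w=np.array([ray('top',u,.012,C)[:2] for u in p],np.float32); r=cv2.minAreaRect(w); print(st[i],r)
s=robot.read_state(); R=Rn.from_rotvec(s['orientation']).as_matrix(); c=eyes.calibration('wrist')
print('cam in tool',R.T@(-c['R'].T@c['t']-s['tool_pos'])); print('cam axes in tool cols',R.T@c['R'].T); print(c['K'])
go([.47,-.38,.27])
for d in eyes.place_of('top','sled_a_mid'): print(d, ray('top',d['xy'],.025,C))
for d in eyes.place_of('scene','sled_a_mid'): print(d, ray('scene',d['xy'],.025,S))
for n,z in [('plate_top',.082),('start_line',.082),('stop_bar',.082),('dial_grip',.095),('dial_index',.062)]:
    for d in eyes.place_of('scene',n)[:1]: print(n,d['conf'],ray('scene',d['xy'],z,S))
E
python3 t.py
```

```text
[381 220  19  26 219] ((0.5314450263977051, -0.41046157479286194), (0.07301001995801926, 0.04499882087111473), 5.683846473693848)
[ 433  220   73   62 2923] ((0.47340476512908936, -0.6436256170272827), (0.19275830686092377, 0.1739848405122757), 6.779224395751953)
[356 234  18  25 240] ((0.49540606141090393, -0.32751062512397766), (0.07259847223758698, 0.04537677392363548), 3.8793177604675293)
[363 265  18  25 245] ((0.4011569321155548, -0.3371351659297943), (0.07278695702552795, 0.045078713446855545), 0.4012773036956787)
[460 302  93   8 329] ((0.2853359878063202, -0.72491055727005), (0.2739834189414978, 0.020393922924995422), 85.41100311279297)
cam in tool [ 0.084  0.001 -0.166]
cam axes in tool cols [[-0.001 -0.955 -0.298]
 [ 1.    -0.    -0.001]
 [ 0.001 -0.298  0.955]]
[[303.33    0.    279.336]
 [  0.    303.33  202.485]
 [  0.      0.      1.   ]]
pos [0.182 0.572 0.219] heady 72.3 q [ 1.177  0.13   1.488  0.     1.523 -0.085] tiltfix tool [0. 0. 0.] t 0.65 open 0.09288245751918024 F [-0.914  0.441 -0.621]
shift [-18.776 -27.307  -1.712] 
plate_top 0.83 [0.557 0.007 0.082]
start_line 0.57 [ 0.573 -0.008  0.082]
stop_bar 0.84 [0.462 0.014 0.082]
dial_grip 0.91 [ 0.527 -0.194  0.095]
dial_index 0.88 [ 0.487 -0.171  0.062]
```

```bash
python3 -c "
from h import *
go([.48,.0,.34],90)"
```

```text
pos [0.182 0.572 0.219] heady 72.3 q [ 1.177  0.13   1.488 -0.     1.523 -0.085] tiltfix tool [-0.  0.  0.] t 1.0 open 0.09298496699075247 F [ 0.675 -0.42   0.236]
shift [-15.244 -15.138  -4.045] az -2.9486959633897882 shift after turn [ -9.923 -19.054  -4.045]
```

Call:
{"fn": "apply_moves", "kwargs": {
  "steps": [0,0,-0.3,0,0,-1,40,0,0,-0.3,0,0,-1,40,0,0,-0.3,0,0,-1,40,-0.5,-0.95,-0.2,0,0,0,40,-0.5,-0.95,-0.2,0,0,0,40,-0.5,-0.95,-0.2,0,0,0,40,-0.5,-0.95,-0.2,0,0,0,40,-0.5,-0.95,-0.2,0,0,0,40,-0.5,-0.95,-0.2,0,0,0,40,-0.5,-0.95,-0.2,0,0,0,40,-0.5,-0.95,-0.2,0,0,0,40]
}}

```text
t: 1.92
tool_pos: [0.3039, 0.3429, 0.2941]
orientation: [-0.009, 3.141, 0.001]
force: [1.0, 0.4, 0.9]
opening: 0.0372
gripper_force: 0.0
```

Call:
{"fn": "apply_moves", "kwargs": {
  "steps": [-0.5,-0.95,-0.1,0,0,0,40,-0.5,-0.95,-0.1,0,0,0,40,-0.5,-0.95,-0.1,0,0,0,40,-0.5,-0.95,-0.1,0,0,0,40,-0.5,-0.95,-0.1,0,0,0,40,-0.5,-0.95,-0.1,0,0,0,40,-0.5,-0.95,-0.1,0,0,0,40,-0.5,-0.95,-0.1,0,0,0,40,-0.5,-0.95,-0.1,0,0,0,40,-0.5,-0.95,-0.1,0,0,0,40,-0.5,-0.95,-0.1,0,0,0,40,-0.5,-0.95,-0.1,0,0,0,40]
}}

```text
t: 2.92
tool_pos: [0.4859, 0.0016, 0.33]
orientation: [-0.008, 3.141, 0.0]
force: [0.2, 0.7, -1.2]
opening: 0.0369
gripper_force: 0.0
```

```bash
cat > w.py <<'E'
from h import *
import sys
c=eyes.calibration('wrist'); snap('wrist',sys.argv[1])
for n,z in [('plate_top',.082),('start_line',.082),('stop_bar',.082),('dial_grip',.095),('dial_index',.062)]:
    for d in eyes.place_of('wrist',n)[:1]: print(n,d['conf'],np.array(d['xy']),ray('wrist',d['xy'],z,c))
np.save('c_'+sys.argv[1]+'.npy',np.hstack([c['R'],np.array(c['t'])[:,None]]))
go([.48,-.37,.3],93)
E
python3 w.py w1
```

```text
plate_top 0.88 [284.1 220.2] [0.558 0.009 0.082]
start_line 0.66 [305.6 313.9] [0.72  0.046 0.082]
stop_bar 0.66 [293.2 146.1] [0.451 0.021 0.082]
dial_grip 0.61 [151.5 208.5] [ 0.537 -0.176  0.095]
dial_index 0.96 [155.2 168.7] [ 0.487 -0.178  0.062]
pos [0.485 0.004 0.33 ] heady 90.3 q [-0.098 -0.201  1.612  0.     1.731 -1.674] tiltfix tool [ 0.004 -0.002  0.   ] t 3.2167 open 0.03714280209495302 F [-0.017 -0.321 -0.058]
shift [  0.241 -12.463   0.982] az -0.4445898474306915 shift after turn [  0.821 -12.439   0.982]
```

View pics/w1.png

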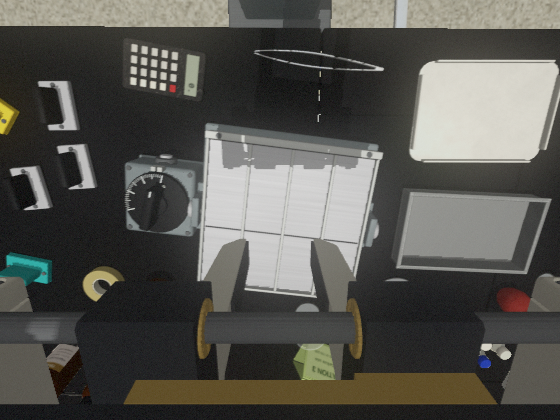

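```bash
python3 - <<'E'
import cv2,numpy as np
im=cv2.imread('pics/w1.png'); a=cv2.resize(im[110:310,190:390],None,fx=2.9,fy=2.9,interpolation=cv2.INTER_CUBIC); b=cv2.resize(im[150:240,120:205],(215,228),interpolation=cv2.INTER_CUBIC)
o=np.zeros((580,798,3),np.uint8); o[:,:580]=a; o[:228,582:797]=b; cv2.imwrite('pics/w1c.png',o)
E
```

```text
(no output)
```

View pics/w1c.png

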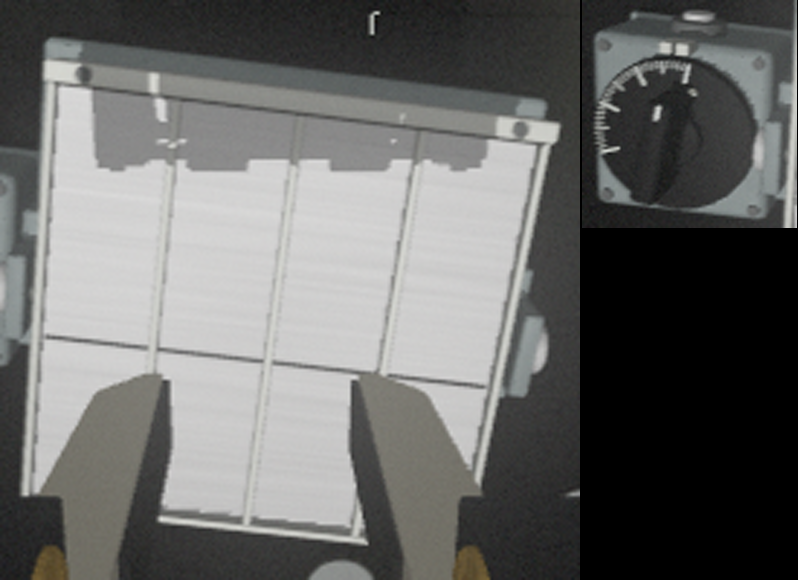

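```bash
python3 - <<'E'
from h import *
c=eyes.calibration('wrist'); M=np.load('c_w1.npy'); c=dict(K=c['K'],R=M[:,:3],t=M[:,3])
f=lambda u,v,z: ray('wrist',(u/2.9+190,v/2.9+110),z,c)
L=f(45,337,.082);Rr=f(487,386,.082);print(L,Rr,np.linalg.norm(L-Rr)); d=Rr-L; th=np.degrees(np.arctan2(d[1],d[0])-np.pi/2); print('heading',th)
C=(L+Rr)/2; e=np.array([np.cos(np.radians(th)),np.sin(np.radians(th)),0]); print('start',C,'plate',C-.022*e)
# near outer/inner edge of stop bar top, centre rail along
for u,v in [(52,84),(553,143),(297,117)]: print(f(u,v,.082),f(u,v,.098))
g=lambda u,v,z: ray('wrist',((u-582)*85/215+120,v*90/228+150),z,c)
for p in [(690,88),(652,200),(677,135)]: print('bar',g(*p,.107),g(*p,.073))
p=C-.022*e
for x in(-.105,0,.022,.115):
  for y in (-.116,0,.116):
    q=p+x*e+y*np.array([-e[1],e[0],0]); u=proj('wrist',q,c); print(x,y,np.round((u-[190,110])*2.9))
E
```

```text
[ 0.568 -0.106  0.082] [0.594 0.12  0.082] 0.2271803292672375
heading -6.560196488530792
start [0.581 0.007 0.082] plate [0.559 0.01  0.082]
[ 0.442 -0.094  0.082] [ 0.441 -0.09   0.098]
[0.469 0.141 0.082] [0.466 0.135 0.098]
[0.457 0.02  0.082] [0.455 0.019 0.098]
bar [ 0.5   -0.152  0.107] [ 0.508 -0.165  0.073]
bar [ 0.563 -0.18   0.107] [ 0.577 -0.195  0.073]
bar [ 0.525 -0.162  0.107] [ 0.536 -0.176  0.073]
-0.105 -0.116 [53. 83.]
-0.105 0 [301. 113.]
-0.105 0.116 [545. 142.]
0 -0.116 [ 42. 296.]
0 0 [273. 322.]
0 0.116 [500. 347.]
0.022 -0.116 [ 40. 336.]
0.022 0 [268. 362.]
0.022 0.116 [492. 387.]
0.115 -0.116 [ 32. 497.]
0.115 0 [247. 519.]
0.115 0.116 [458. 541.]
```

Call:
{"fn": "apply_moves", "kwargs": {
  "steps": [0.1,-0.95,0.3,0,0,-0.4,40,0.1,-0.95,0.3,0,0,0,40,0.1,-0.95,0.3,0,0,0,40,0.1,-0.95,0.3,0,0,0,40,0.1,-0.95,0.3,0,0,0,40,0.1,-0.95,0.3,0,0,0,40,0.1,-0.95,0.3,0,0,0,40,0.1,-0.95,0.3,0,0,0,40,0.1,-0.95,0.3,0,0,0,40,0.1,-0.95,0.3,0,0,0,40,0.1,-0.95,0.3,0,0,0,40,0.1,-0.95,0.3,0,0,0,40]
}}

```text
t: 4.22
tool_pos: [0.4648, -0.3398, 0.2215]
orientation: [-0.078, 3.14, -0.0]
force: [0.5, -0.7, -0.4]
opening: 0.0369
gripper_force: 0.0
```

```bash
cat > sl.py <<'E'
from h import *
import sys
def sleds(cam='wrist',zb=0.,name=None,c=None,im=None,thr=140,th=None):
    c=c or eyes.calibration(cam)
    im=im if im is not None else snap(cam,name)
    g=im.astype(int); m=((g.min(2)>thr)&(g.max(2)-g.min(2)<40)).astype(np.uint8)*255
    n,l,st,ce=cv2.connectedComponentsWithStats(m); out=[]
    for i in range(1,n):
        if 60<st[i,4]<9000:
            p=np.argwhere(l==i)[:,::-1].astype(float)
            w=np.array([ray(cam,u,zb+.012,c)[:2] for u in p],np.float32); r=cv2.minAreaRect(w)
            (a,b),A=r[1],r[2]
            if a<b: a,b,A=b,a,A-90
            if A<-90: A+=180
            if .06<a<.085 and .035<b<.055: print('sled',np.array(r[0]),'size',a,b,'head',round(A,1),'px',ce[i])
if __name__=='__main__': sleds(name=sys.argv[1]); go([.401,-.337,.10],90.4)
E
python3 sl.py w2; python3 -c "
import cv2
im=cv2.imread('pics/w2.png');cv2.imwrite('pics/w2c.png',im[:320])"
```

```text
sled [ 0.529 -0.41 ] size 0.06966384500265121 0.0434003546833992 head 5.4 px [224.404 216.722]
pos [ 0.463 -0.344  0.219] heady 92.7 q [-0.726  0.069  1.553 -0.002  1.521 -2.344] tiltfix tool [-0.007 -0.023 -0.   ] t 4.2667 open 0.03740007564926305 F [-4.305  0.858 -2.271]
shift [2.045 0.326 3.968] az 0.38130956222495865 shift after turn [2.056 0.244 3.968]
```

View pics/w2c.png

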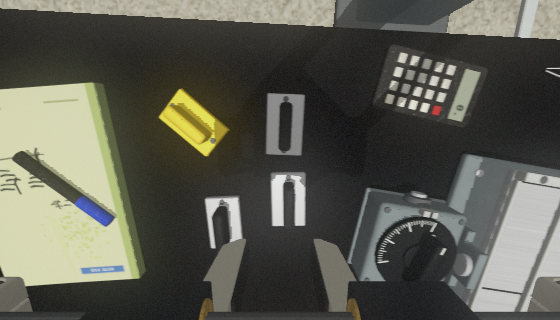

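Call:
{"fn": "apply_moves", "kwargs": {
  "steps": [0,0,0,0,0,0.4,40,0.34,0.04,0.65,0,0,0,40,0.34,0.04,0.65,0,0,0,40,0.34,0.04,0.65,0,0,0,40,0.34,0.04,0.65,0,0,0,40,0.34,0.04,0.65,0,0,0,40,0.34,0.04,0.65,0,0,0,40,0,0,0.57,0,0,0,40,0,0,0.57,0,0,0,40,0,0,0.57,0,0,0,40,0,0,0.57,0,0,0,40,0,0,0.57,0,0,0,40]
}}

```text
t: 5.27
tool_pos: [0.4039, -0.3318, 0.0187]
orientation: [-0.011, 3.141, -0.0]
force: [-0.4, 0.2, 0.0]
opening: 0.0373
gripper_force: 0.0
```

```bash
python3 -c "
from h import *
go([.401,-.337,.017],90.4)"
```

```text
pos [ 0.404 -0.332  0.019] heady 90.4 q [-0.786  0.119  1.886  0.     1.137 -2.364] tiltfix tool [-0.002  0.005  0.   ] t 5.2667 open 0.037270428016376374 F [-0.438  0.159  0.03 ]
shift [ 0.098 -0.173  0.057] az 0.0030836906157342505 shift after turn [ 0.098 -0.173  0.057]
```

Call:
{"fn": "apply_moves", "kwargs": {
  "steps": [0.1,-0.17,0.05,0,0,0,40,0,0,0,0,0,0,0,0,0,0,0,0,0,0,0,0,0,0,0,0,0,0,0,0,0,0,0,0,0,0,0,0,0,0,0,0,0,-0.4,0,0,0,0,0,0,-0.7,0,0,0,0,0,0,-1,0,0,0,0,0,0,-1,0,0,0,0,0,0,-1,0,0,0,0,0,0,-1,0,0,0,0],
  "grip_force": 20
}}

```text
t: 6.27
tool_pos: [0.3998, -0.338, 0.173]
orientation: [-0.008, 3.141, -0.0]
force: [0.3, -0.6, -1.8]
opening: 0.0141
gripper_force: 20.0
```

```bash
python3 -c "
from h import *
go([.6354,.0888,.19],83.5)"
```

```text
pos [ 0.4   -0.338  0.173] heady 90.3 q [-0.8   -0.051  1.759 -0.     1.434 -2.376] tiltfix tool [-0.002  0.001  0.   ] t 6.2667 open 0.014093262756031842 F [ 0.268 -0.6   -1.778]
shift [-7.927 14.184 -0.57 ] az 1.1334329558530054 shift after turn [-6.191 15.023 -0.57 ]
```

Call:
{"fn": "apply_moves", "kwargs": {
  "steps": [0,0,-0.3,0,0,1,0,0,0,-0.3,0,0,0.13,0,-0.39,0.94,0,0,0,0,0,-0.39,0.94,0,0,0,0,0,-0.39,0.94,0,0,0,0,0,-0.39,0.94,0,0,0,0,0,-0.39,0.94,0,0,0,0,0,-0.39,0.94,0,0,0,0,0,-0.39,0.94,0,0,0,0,0,-0.39,0.94,0,0,0,0,0,-0.39,0.94,0,0,0,0,0,-0.39,0.94,0,0,0,0,0]
}}

```text
t: 7.27
tool_pos: [0.548, -0.0696, 0.1882]
orientation: [-0.174, -3.135, -0.0]
force: [0.2, -0.9, -1.4]
opening: 0.0133
gripper_force: 20.0
```

Call:
{"fn": "apply_moves", "kwargs": {
  "steps": [-0.38,0.94,0,0,0,0,0,-0.38,0.94,0,0,0,0,0,-0.38,0.94,0,0,0,0,0,-0.38,0.94,0,0,0,0,0,-0.38,0.94,0,0,0,0,0,-0.38,0.94,0,0,0,0,0,0,0,0,0,0,0,0,0,0,0,0,0,0,0]
}}

```text
t: 7.93
tool_pos: [0.6347, 0.0908, 0.1875]
orientation: [-0.17, -3.135, 0.0]
force: [-0.7, -0.7, -1.2]
opening: 0.0141
gripper_force: 20.0
```

```bash
python3 -c "
from h import *
go([.6354,.0888,.125],83.5); snap('wrist','w3'); c=eyes.calibration('wrist'); np.save('c_w3.npy',np.hstack([c['R'],np.array(c['t'])[:,None]]))"
```

```text
pos [0.635 0.091 0.188] heady 83.8 q [ 0.062  0.258  1.401 -0.     1.485 -1.4  ] tiltfix tool [-0.004 -0.022  0.   ] t 7.9333 open 0.014056864197483124 F [-0.745 -0.695 -1.181]
shift [-0.034 -0.062  2.084] az 0.046633504350514464 shift after turn [-0.034 -0.061  2.084]
```

View pics/w3.png

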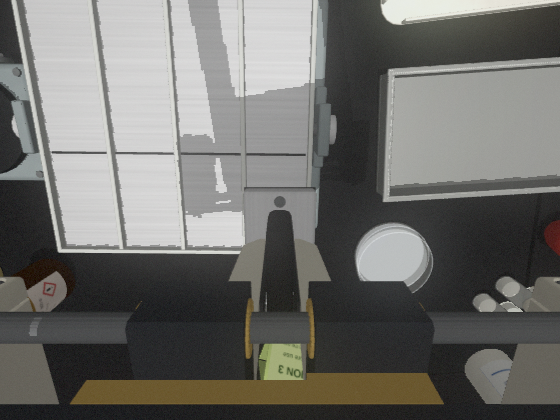

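```bash
python3 - <<'E'
from h import *
c=eyes.calibration('wrist')
p=np.array([.559,.010,.082]);th=np.radians(-6.5);e=np.array([np.cos(th),np.sin(th),0]);n=np.array([-e[1],e[0],0])
for y in(-.058,0,.058):print(proj('wrist',p+.022*e+y*n+[0,0,.008],c))
for y in(-.114,.114):print(proj('wrist',p+.022*e+y*n,c))
for y in(-.116,-.058,0):print('up',proj('wrist',p+.115*e+y*n+[0,0,.008],c), 'lo', proj('wrist',p-.06*e+y*n+[0,0,.008],c))
g=cv2.imread('pics/w3.png',0).astype(int)
for r in (153,100,20): print(r,[ (x) for x in range(30,330) if g[r,x]>g[r,x-2]+12 and g[r,x]>g[r,x+3]+6])
for uv in [(245,188),(315,188)]:print(ray('wrist',uv,robot.read_state()['tool_pos'][2]-.005,c))
E
```

```text
[111.712 155.749]
[178.326 155.947]
[244.959 156.145]
[ 53.949 154.236]
[308.481 154.992]
up [ 66.952 252.389] lo [21.708 51.734]
up [127.266 252.581] lo [95.038 51.936]
up [187.594 252.772] lo [168.39   52.138]
153 [40, 41, 51, 107, 108, 174, 175, 242, 309]
100 [31, 241, 311]
20 [313, 314, 319]
[0.593 0.075 0.183]
[0.598 0.115 0.183]
```

Call:
{"fn": "apply_moves", "kwargs": {
  "steps": [0,-0.13,0.5,0,0,0,0,0,0,0.5,0,0,0,0,0,0,0.5,0,0,0,0,0,0,0.5,0,0,0,0,0,0,0.3,0,0,0,0,0,0,0.2,0,0,0,0,0,0,0.1,0,0,0,0,0,0,0.1,0,0,0,0,0,0,0,0,0,0,0,0,0,0,0,0,0,0]
}}

```text
t: 8.82
tool_pos: [0.6352, 0.0853, 0.1084]
orientation: [0.177, 3.136, 0.0]
force: [-0.2, 0.7, -0.9]
opening: 0.0138
gripper_force: 20.0
```

```bash
python3 -c "
from h import *
go([.634,.087,.105],83.5); snap('wrist','w4')"
```

```text
pos [0.635 0.085 0.108] heady 83.5 q [ 0.053  0.311  1.485 -0.     1.344 -1.404] tiltfix tool [ 0.002  0.01  -0.   ] t 8.8167 open 0.013825151085912278 F [-0.157  0.68  -0.867]
shift [0.047 0.052 0.114] az 0.004792894733903097 shift after turn [0.047 0.052 0.114]
```

View pics/w4.png

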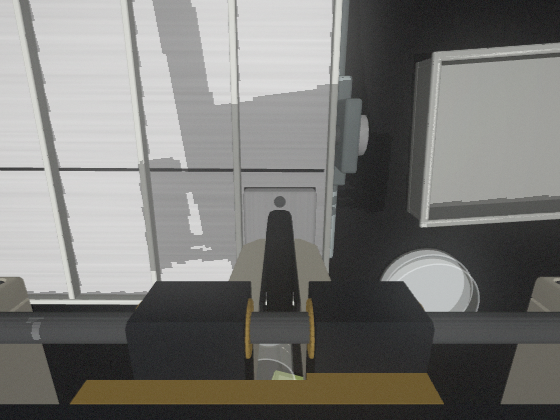

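Call:
{"fn": "apply_moves", "kwargs": {
  "steps": [0,0.1,0.05,0,0,0,0,0,0,0.07,0,0,0,0,0,0,0.07,0,0,0,0,0,0,0.05,0,0,0,0,0,0,0,0,0,0,0]
}}

```text
t: 9.28
tool_pos: [0.6363, 0.0888, 0.1019]
orientation: [0.176, 3.134, 0.001]
force: [-0.2, 0.4, 3.1]
opening: 0.0137
gripper_force: 20.0
```

```bash
python3 -c "
from h import *
go([.634,.087,.105],83.5); snap('wrist','w5')"
```

```text
pos [0.636 0.089 0.102] heady 83.6 q [ 0.059  0.319  1.488  0.     1.332 -1.4  ] tiltfix tool [0.007 0.026 0.   ] t 9.2833 open 0.013707875054094045 F [-0.249  0.42   3.055]
shift [ 0.068 -0.068 -0.104] az 0.00930691736551618 shift after turn [ 0.068 -0.068 -0.104]
```

Call:
{"fn": "apply_moves", "kwargs": {
  "steps": [0,0,0,0,0,0,35,0,0,0,0,0,0,35,0,0,0,0,0,0,35,0,0,-0.4,0,0,0,35,0,0,-0.6,0,0,0,35,0,0,-0.7,0,0,0,35,0,0,-0.8,0,0,0,35,0,0,-0.9,0,0,0,35,0,0,-0.9,0,0,0,35]
}}

```text
t: 10.08
tool_pos: [0.6348, 0.0882, 0.2311]
orientation: [-0.178, -3.136, 0.0]
force: [0.2, -0.1, 0.4]
opening: 0.0326
gripper_force: 0.0
```

```bash
python3 -c "
from h import *
from sl import sleds
go([.495,-.3275,.20],93.9); snap('wrist','w6'); T=eyes.read_camera('top'); cv2.imwrite('pics/top1.png',T[:,:,::-1]); 
C=eyes.calibration('top');sleds('top',0,None,C,T,150); sleds('top',.082,None,C,T,150)
a=cv2.imread('pics/w5.png');b=cv2.imread('pics/w6.png'); cv2.imwrite('pics/w56.png',np.hstack([a[60:320,130:430],b[60:320,130:430]]))"
```

```text
pos [0.635 0.088 0.231] heady 83.5 q [ 0.058  0.236  1.347 -0.     1.559 -1.4  ] tiltfix tool [-0.001 -0.004 -0.   ] t 10.0833 open 0.03258271066816162 F [ 0.196 -0.129  0.412]
shift [  3.065 -14.294   1.041] az -1.730144684252231 shift after turn [  5.59  -13.508   1.041]
sled [0.834 0.397] size 0.06538696587085724 0.04847490414977074 head -80.6 px [124.5   158.974]
sled [ 0.531 -0.41 ] size 0.07307331264019012 0.04534965381026268 head 5.6 px [389.093 233.141]
sled [ 0.495 -0.327] size 0.0729866623878479 0.04549909010529518 head 3.6 px [363.882 246.576]
sled [0.804 0.373] size 0.0616275891661644 0.045687880367040634 head -80.6 px [124.5   158.974]
sled [ 0.519 -0.389] size 0.06887202709913254 0.04274230822920799 head 5.6 px [389.093 233.141]
sled [ 0.485 -0.311] size 0.06879034638404846 0.042883165180683136 head 3.6 px [363.882 246.576]
```

View pics/w56.png

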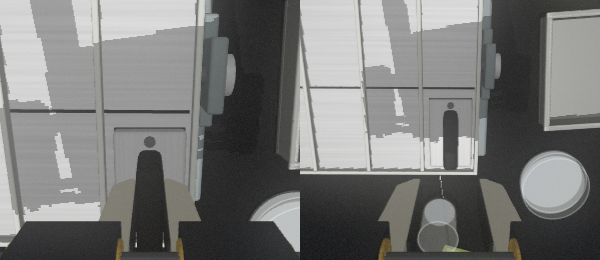

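Call:
{"fn": "apply_moves", "kwargs": {
  "steps": [0,0,0,0,0,-1,35,0,0,0,0,0,-0.73,35,0.4,-0.96,0.07,0,0,0,35,0.4,-0.96,0.07,0,0,0,35,0.4,-0.96,0.07,0,0,0,35,0.4,-0.96,0.07,0,0,0,35,0.4,-0.96,0.07,0,0,0,35,0.4,-0.96,0.07,0,0,0,35,0.4,-0.96,0.07,0,0,0,35,0.4,-0.96,0.07,0,0,0,35,0.4,-0.96,0.07,0,0,0,35,0.4,-0.96,0.07,0,0,0,35]
}}

```text
t: 11.18
tool_pos: [0.5341, -0.2085, 0.2083]
orientation: [0.107, -3.139, -0.0]
force: [0.4, 0.1, -0.0]
opening: 0.0325
gripper_force: 0.0
```

Call:
{"fn": "apply_moves", "kwargs": {
  "steps": [0.4,-0.96,0.07,0,0,0,35,0.4,-0.96,0.07,0,0,0,35,0.4,-0.96,0.07,0,0,0,35,0.4,-0.96,0.07,0,0,0,35,0,0,0.7,0,0,0,35,0,0,0.8,0,0,0,35,0,0,0.8,0,0,0,35,0,0,0.6,0,0,0,35,0,0,0,0,0,0,35]
}}

```text
t: 11.93
tool_pos: [0.4921, -0.3234, 0.108]
orientation: [0.106, -3.134, -0.008]
force: [-0.4, 0.1, -0.7]
opening: 0.0324
gripper_force: 0.0
```

```bash
python3 -c "
from h import *
go([.495,-.327,.018],93.8)"
```

```text
pos [ 0.492 -0.323  0.108] heady 93.9 q [-0.668  0.186  1.632 -0.     1.331 -2.307] tiltfix tool [ 0.052 -0.058  0.   ] t 11.9333 open 0.03240246641300451 F [-0.355  0.106 -0.735]
shift [-0.105 -0.141  2.998] az 0.013793504920116106 shift after turn [-0.106 -0.141  2.998]
```

Call:
{"fn": "apply_moves", "kwargs": {
  "steps": [-0.09,-0.12,0.7,0,0,0,35,0,0,0.8,0,0,0,35,0,0,0.8,0,0,0,35,0,0,0.7,0,0,0,35,0,0,0,0,0,0,35,0,0,0,0,0,0,0,0,0,0,0,0,0,0,0,0,0,0,0,0,0,0,0,0,0,0,0,0]
}}

```text
t: 12.68
tool_pos: [0.4993, -0.3296, 0.0254]
orientation: [-0.107, 3.137, -0.003]
force: [-1.2, 3.0, 2.9]
opening: 0.0137
gripper_force: 20.0
```

Call:
{"fn": "apply_moves", "kwargs": {
  "steps": [0,0,-0.4,0,0,0,0,0,0,-0.7,0,0,0,0,0,0,-1,0,0,0,0,0,0,-1,0,0,0,0,0,0,-1,0,0,0,0,0,0,-1,0,0,0,0,0,0,-0.7,0,0,0,0,0,0,0,0,0,1,0,0,0,0,0,0,0.73,0,0,0,0,0,0,0,0]
}}

```text
t: 13.52
tool_pos: [0.4983, -0.3292, 0.1992]
orientation: [0.183, 3.134, -0.002]
force: [-0.3, 1.1, -2.5]
opening: 0.0139
gripper_force: 20.0
```

```bash
python3 -c "
from h import *
go([.6285,.030,.19],83.5)"
```

```text
pos [ 0.498 -0.329  0.199] heady 83.3 q [-0.67   0.13   1.525 -0.     1.485 -2.124] tiltfix tool [-0.014  0.02  -0.   ] t 13.5167 open 0.013878366965646803 F [-0.332  1.06  -2.505]
shift [-2.917 12.396  0.296] az -0.03043552894734347 shift after turn [-2.957 12.387  0.296]
```

Call:
{"fn": "apply_moves", "kwargs": {
  "steps": [-0.24,0.95,0,0,0,0,0,-0.24,0.95,0,0,0,0,0,-0.24,0.95,0,0,0,0,0,-0.24,0.95,0,0,0,0,0,-0.24,0.95,0,0,0,0,0,-0.24,0.95,0,0,0,0,0,-0.24,0.95,0,0,0,0,0,-0.24,0.95,0,0,0,0,0,-0.24,0.95,0,0,0,0,0,-0.24,0.95,0,0,0,0,0,-0.24,0.95,0,0,0,0,0,-0.24,0.95,0,0,0,0,0]
}}

```text
t: 14.52
tool_pos: [0.6224, 0.0027, 0.1975]
orientation: [-0.173, -3.137, 0.0]
force: [-0.9, -1.0, -1.9]
opening: 0.0138
gripper_force: 20.0
```

Call:
{"fn": "apply_moves", "kwargs": {
  "steps": [-0.2,1,0,0,0,0,0,0,0,0,0,0,0,0,0,0,0.5,0,0,0,0,0,0,0.5,0,0,0,0,0,0,0.5,0,0,0,0,0,0,0.5,0,0,0,0,0,0,0.3,0,0,0,0,0,0,0,0,0,0,0,0,0,0,0,0,0,0]
}}

```text
t: 15.27
tool_pos: [0.6312, 0.0301, 0.1279]
orientation: [-0.176, -3.136, 0.0]
force: [-0.0, -1.1, -1.6]
opening: 0.014
gripper_force: 20.0
```

```bash
python3 -c "
from h import *
go([.6325,.030,.11],83.5); a=snap('wrist','w7'); cv2.imwrite('pics/w7c.png',cv2.resize(a[120:300,150:410,::-1],None,fx=2,fy=2))"
```

```text
pos [0.631 0.03  0.128] heady 83.6 q [-0.033  0.273  1.494 -0.     1.376 -1.492] tiltfix tool [-0.002 -0.011  0.   ] t 15.2667 open 0.014030896891514863 F [-0.046 -1.131 -1.586]
shift [-0.043 -0.     0.598] az 0.012458851902538962 shift after turn [-0.043 -0.     0.598]
```

View pics/w7c.png

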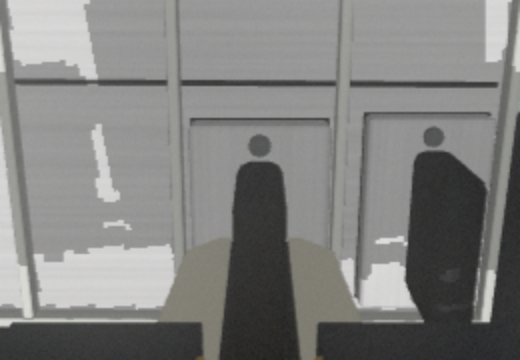

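Call:
{"fn": "apply_moves", "kwargs": {
  "steps": [0,-0.02,0.2,0,0,0,0,0,0,0.2,0,0,0,0,0,0,0.1,0,0,0,0,0,0,0.07,0,0,0,0,0,0,0,0,0,0,0]
}}

```text
t: 15.73
tool_pos: [0.6311, 0.0298, 0.1101]
orientation: [-0.177, -3.135, 0.0]
force: [-0.7, -0.3, -2.0]
opening: 0.0139
gripper_force: 20.0
```

Call:
{"fn": "apply_moves", "kwargs": {
  "steps": [0,0,0.1,0,0,0,0,0,0,0.07,0,0,0,0,0,0,0,0,0,0,0]
}}

```text
t: 15.98
tool_pos: [0.6321, 0.0299, 0.1073]
orientation: [0.177, 3.135, 0.0]
force: [-4.0, -0.0, 6.8]
opening: 0.014
gripper_force: 20.0
```

Call:
{"fn": "apply_moves", "kwargs": {
  "steps": [0,0,-0.03,0,0,0,35,0,0,0,0,0,0,35,0,0,0,0,0,0,35,0,0,-0.4,0,0,0,35,0,0,-0.6,0,0,0,35,0,0,-0.7,0,0,0,35,0,0,-0.8,0,0,0,35,0,0,-0.9,0,0,0,35,0,0,-0.5,0,0,0,35]
}}

```text
t: 16.73
tool_pos: [0.6328, 0.0298, 0.2283]
orientation: [0.177, 3.132, 0.0]
force: [1.3, -0.2, 0.3]
opening: 0.0324
gripper_force: 0.0
```

```bash
python3 -c "
from h import *
from sl import sleds
T=eyes.read_camera('top'); C=eyes.calibration('top');sleds('top',0,None,C,T,150); snap('wrist','w8')
go([.531,-.410,.20],95.6)"
```

```text
sled [0.834 0.397] size 0.06538696587085724 0.04847490414977074 head -80.6 px [124.478 159.013]
sled [ 0.531 -0.41 ] size 0.07307331264019012 0.04534965381026268 head 5.6 px [389.093 233.141]
pos [0.634 0.03  0.229] heady 83.5 q [-0.034  0.212  1.379 -0.     1.544 -1.492] tiltfix tool [0.006 0.073 0.   ] t 16.8333 open 0.032544905477144545 F [ 0.495 -0.43   0.455]
shift [  1.762 -14.951   0.949] az -2.012335191663176 shift after turn [  4.85  -14.252   0.949]
```

Call:
{"fn": "apply_moves", "kwargs": {
  "steps": [0,0,0,0,0,-1,35,0,0,0,0,0,-1,35,0.32,-0.95,0.06,0,0,0,35,0.32,-0.95,0.06,0,0,0,35,0.32,-0.95,0.06,0,0,0,35,0.32,-0.95,0.06,0,0,0,35,0.32,-0.95,0.06,0,0,0,35,0.32,-0.95,0.06,0,0,0,35,0.32,-0.95,0.06,0,0,0,35,0.32,-0.95,0.06,0,0,0,35,0.32,-0.95,0.06,0,0,0,35,0.32,-0.95,0.06,0,0,0,35]
}}

```text
t: 17.83
tool_pos: [0.5625, -0.2642, 0.2045]
orientation: [0.151, -3.137, -0.001]
force: [-0.1, -0.2, 0.1]
opening: 0.0326
gripper_force: 0.0
```

Call:
{"fn": "apply_moves", "kwargs": {
  "steps": [0.32,-0.95,0.06,0,0,0,35,0.32,-0.95,0.06,0,0,0,35,0.32,-0.95,0.06,0,0,0,35,0.32,-0.95,0.06,0,0,0,35,0.32,-0.95,0.06,0,0,0,35,0,0,0.7,0,0,0,35,0,0,0.8,0,0,0,35,0,0,0.8,0,0,0,35,0,0,0.6,0,0,0,35,0,0,0,0,0,0,35,0,0,0,0,0,0,35,0,0,0,0,0,0,35]
}}

```text
t: 18.83
tool_pos: [0.5298, -0.4098, 0.1107]
orientation: [-0.152, 3.137, -0.001]
force: [1.0, 0.9, 0.0]
opening: 0.0326
gripper_force: 0.0
```

```bash
python3 -c "
from h import *
go([.530,-.410,.020],95.6)"
```

```text
pos [ 0.53  -0.41   0.111] heady 95.5 q [-0.735  0.383  1.391 -0.     1.366 -2.402] tiltfix tool [-0.006  0.005 -0.   ] t 18.8333 open 0.03259463761228214 F [0.974 0.923 0.006]
shift [-0.004 -0.005  3.024] az -0.011170686218711978 shift after turn [-0.004 -0.005  3.024]
```

Call:
{"fn": "apply_moves", "kwargs": {
  "steps": [0,0,0.7,0,0,0,35,0,0,0.8,0,0,0,35,0,0,0.8,0,0,0,35,0,0,0.7,0,0,0,35,0,0,0,0,0,0,35,0,0,0,0,0,0,35,0,0,0,0,0,0,0,0,0,0,0,0,0,0,0,0,0,0,0,0,0,0,0,0,0,0,0,0]
}}

```text
t: 19.67
tool_pos: [0.5307, -0.4106, 0.0221]
orientation: [-0.151, 3.136, -0.004]
force: [0.5, 0.3, 4.7]
opening: 0.0134
gripper_force: 20.0
```

Call:
{"fn": "apply_moves", "kwargs": {
  "steps": [0,0,-0.4,0,0,0,0,0,0,-0.7,0,0,0,0,0,0,-1,0,0,0,0,0,0,-1,0,0,0,0,0,0,-1,0,0,0,0,0,0,-1,0,0,0,0,0,0,-0.7,0,0,0,0,0,0,0,0,0,1,0,0,0,0,0,0,1,0,0,0,0,0,0,0,0]
}}

```text
t: 20.5
tool_pos: [0.5296, -0.4097, 0.1954]
orientation: [0.185, 3.135, -0.002]
force: [0.6, 0.3, -0.9]
opening: 0.0142
gripper_force: 20.0
```

```bash
python3 -c "
from h import *
go([.622,-.0275,.19],83.5)"
```

```text
pos [ 0.53  -0.41   0.195] heady 83.2 q [-0.735  0.326  1.305  0.     1.509 -2.188] tiltfix tool [-0.008  0.012  0.   ] t 20.5 open 0.014204576444817908 F [ 0.638  0.263 -0.948]
shift [-1.558 13.014  0.172] az -0.04246391114863002 shift after turn [-1.616 13.007  0.172]
```

Call:
{"fn": "apply_moves", "kwargs": {
  "steps": [-0.12,1,0,0,0,0,0,-0.12,1,0,0,0,0,0,-0.12,1,0,0,0,0,0,-0.12,1,0,0,0,0,0,-0.12,1,0,0,0,0,0,-0.12,1,0,0,0,0,0,-0.12,1,0,0,0,0,0,-0.12,1,0,0,0,0,0,-0.12,1,0,0,0,0,0,-0.12,1,0,0,0,0,0,-0.12,1,0,0,0,0,0,-0.12,1,0,0,0,0,0]
}}

```text
t: 21.5
tool_pos: [0.6127, -0.0552, 0.1938]
orientation: [-0.171, -3.136, -0.0]
force: [0.5, -0.3, -1.2]
opening: 0.0137
gripper_force: 20.0
```

Call:
{"fn": "apply_moves", "kwargs": {
  "steps": [-0.15,1,0,0,0,0,0,0,0,0,0,0,0,0,0,0,0.5,0,0,0,0,0,0,0.5,0,0,0,0,0,0,0.5,0,0,0,0,0,0,0.5,0,0,0,0,0,0,0.3,0,0,0,0,0,0,0,0,0,0,0,0,0,0,0,0,0,0]
}}

```text
t: 22.25
tool_pos: [0.6203, -0.0276, 0.1245]
orientation: [-0.175, -3.135, -0.0]
force: [0.6, -0.7, -1.6]
opening: 0.0137
gripper_force: 20.0
```

```bash
python3 -c "
from h import *
go([.622,-.0275,.11],83.5); a=snap('wrist','w9'); cv2.imwrite('pics/w9c.png',cv2.resize(a[120:300,150:410,::-1],None,fx=2,fy=2))"
```

```text
pos [ 0.62  -0.028  0.124] heady 83.6 q [-0.127  0.247  1.53  -0.     1.365 -1.586] tiltfix tool [ 0.    -0.013 -0.   ] t 22.25 open 0.013716434029966654 F [ 0.595 -0.667 -1.555]
shift [-0.057  0.009  0.482] az 0.01546921229916857 shift after turn [-0.057  0.009  0.482]
```

View pics/w9c.png

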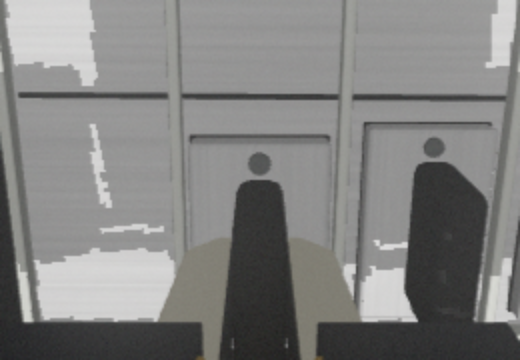

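Call:
{"fn": "apply_moves", "kwargs": {
  "steps": [0,0,0.2,0,0,0,0,0,0,0.2,0,0,0,0,0,0,0.1,0,0,0,0,0,0,0.07,0,0,0,0,0,0,0.03,0,0,0,0,0,0,0,0,0,0,0]
}}

```text
t: 22.8
tool_pos: [0.6206, -0.0274, 0.1064]
orientation: [-0.177, -3.136, -0.0]
force: [0.1, -0.5, -1.3]
opening: 0.014
gripper_force: 20.0
```

Call:
{"fn": "apply_moves", "kwargs": {
  "steps": [0,0,0.06,0,0,0,0,0,0,0.05,0,0,0,0,0,0,0,0,0,0,0]
}}

```text
t: 23.05
tool_pos: [0.6213, -0.0275, 0.104]
orientation: [0.177, 3.135, -0.0]
force: [0.4, 0.3, 1.3]
opening: 0.014
gripper_force: 20.0
```

Call:
{"fn": "apply_moves", "kwargs": {
  "steps": [0,0,0,0,0,0,35,0,0,0,0,0,0,35,0,0,0,0,0,0,35,0,0,-0.4,0,0,0,35,0,0,-0.6,0,0,0,35,0,0,-0.7,0,0,0,35,0,0,-0.8,0,0,0,35,0,0,-0.9,0,0,0,35,0.8,-0.9,-0.3,0,0,0,35,0.8,-0.9,0,0,0,0,35,0.8,-0.9,0,0,0,0,35,0.8,-0.9,0,0,0,0,35]
}}

```text
t: 24.05
tool_pos: [0.5124, -0.1246, 0.2158]
orientation: [0.176, 3.135, -0.001]
force: [-0.0, -0.8, 0.2]
opening: 0.0324
gripper_force: 0.0
```

Call:
{"fn": "apply_moves", "kwargs": {
  "steps": [0.3,-0.9,0,0,0,0,35,0.1,-0.3,0,0,0,0,35,0,0,0,0,0,0,35,0,0,0,0,0,0,35]
}}

```text
t: 24.38
tool_pos: [0.4978, -0.1583, 0.2152]
orientation: [0.18, 3.135, 0.0]
force: [-0.5, -0.3, 0.7]
opening: 0.033
gripper_force: 0.0
```

```bash
cat > d.py <<'E'
from h import *
import sys
a=snap('wrist',sys.argv[1]); c=eyes.calibration('wrist'); np.save('c_'+sys.argv[1]+'.npy',np.hstack([c['R'],np.array(c['t'])[:,None]]))
for n,z in [('dial_grip',.095),('dial_index',.062),('plate_top',.082)]:
    for d in eyes.place_of('wrist',n)[:1]: print(n,d['conf'],np.array(d['xy']),ray('wrist',d['xy'],z,c))
go([.535,-.172,.10],70)
E
python3 d.py w10
```

```text
dial_grip 0.95 [266.4 234.6] [ 0.536 -0.175  0.095]
dial_index 0.6 [262.8 180.8] [ 0.487 -0.174  0.062]
plate_top 0.92 [440.5 229.6] [0.557 0.009 0.082]
pos [ 0.498 -0.157  0.214] heady 83.6 q [-0.404 -0.079  1.709  0.     1.512 -1.864] tiltfix tool [ 0.004 -0.001 -0.   ] t 24.5833 open 0.03223519676330594 F [-0.151 -0.09   0.101]
shift [-1.282 -0.354  3.813] az 2.2697153452228043 shift after turn [-1.33  -0.042  3.813]
```

View pics/w10.png

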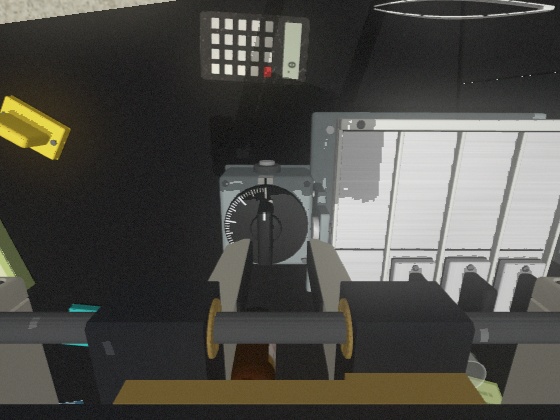

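```bash
python3 -c "
import cv2
a=cv2.imread('pics/w10.png')[155:275,215:315]; a=cv2.convertScaleAbs(a,alpha=1.8,beta=10); cv2.imwrite('pics/w10c.png',cv2.resize(a,None,fx=5,fy=5,interpolation=cv2.INTER_CUBIC))"
```

```text
(no output)
```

View pics/w10c.png

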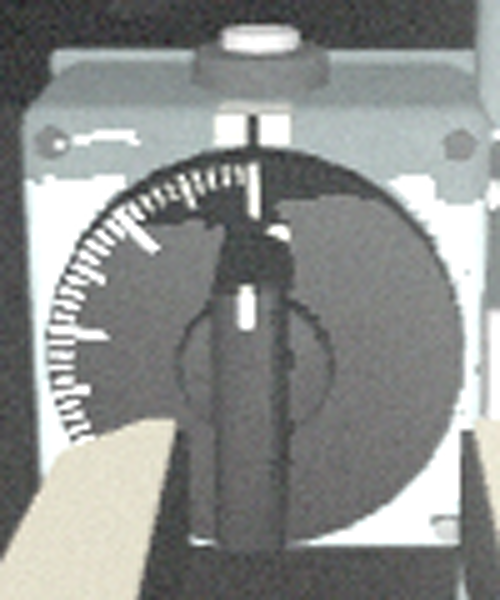

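```bash
python3 -c "
from h import *
c=eyes.calibration('wrist')
print(ray('wrist',(266,224.5),.073,c), ray('wrist',(265.5,178.5),.073,c),ray('wrist',(265.6,224),.073,c))
go([.537,-.177,.080],83.5)"
```

```text
[ 0.533 -0.175  0.073] [ 0.482 -0.169  0.073] [ 0.533 -0.176  0.073]
pos [ 0.498 -0.157  0.214] heady 83.6 q [-0.404 -0.079  1.709  0.     1.512 -1.864] tiltfix tool [ 0.004 -0.001 -0.   ] t 24.5833 open 0.03223519676330594 F [-0.151 -0.09   0.101]
shift [-1.367 -0.512  4.48 ] az 0.01971534522280412 shift after turn [-1.368 -0.51   4.48 ]
```

Call:
{"fn": "apply_moves", "kwargs": {
  "steps": [-0.43,-0.15,0,0,0,0,35,-0.43,-0.15,0,0,0,0,35,-0.44,-0.16,0,0,0,0,35,0,0,0.6,0,0,0,35,0,0,0.8,0,0,0,35,0,0,0.8,0,0,0,35,0,0,0.8,0,0,0,35,0,0,0.8,0,0,0,35,0,0,0.6,0,0,0,35,0,0,0,0,0,0,35,0,0,0,0,0,0,35]
}}

```text
t: 25.5
tool_pos: [0.5339, -0.1752, 0.0813]
orientation: [-0.175, -3.134, -0.002]
force: [0.3, 0.1, -0.2]
opening: 0.0327
gripper_force: 0.0
```

```bash
python3 -c "
from h import *
go([.535,-.1755,.080],83.5)"
```

```text
pos [ 0.534 -0.175  0.081] heady 83.6 q [-0.408  0.14   1.736  0.     1.269 -1.868] tiltfix tool [ 0.01  -0.028  0.   ] t 25.5 open 0.032690148046181186 F [ 0.282  0.101 -0.219]
shift [-0.038 -0.005  0.044] az 0.016103898410077495 shift after turn [-0.038 -0.004  0.044]
```

Call:
{"fn": "apply_moves", "kwargs": {
  "steps": [-0.03,0,0,0,0,0,0,0,0,0,0,0,0,0,0,0,0,0,0,0,0,0,0,0,0,0,0,0,0,0,0,0,0,0,0],
  "grip_force": 45
}}

```text
t: 25.92
tool_pos: [0.5366, -0.1777, 0.0842]
orientation: [0.178, 3.134, -0.003]
force: [-0.9, -5.5, 4.6]
opening: 0.0135
gripper_force: 45.0
```

```bash
python3 -c "
from h import *
print(robot.read_state()['wrist_torque']);go([.535,-.1755,.080],83.5)"
```

```text
[-0.649 -0.029 -0.124]
pos [ 0.537 -0.178  0.084] heady 83.5 q [-0.41   0.138  1.731 -0.001  1.268 -1.867] tiltfix tool [-0.018  0.03  -0.   ] t 25.9167 open 0.01348592414167495 F [-0.878 -5.454  4.563]
shift [0.06  0.069 0.141] az 0.0005149234567554117 shift after turn [0.06  0.069 0.141]
```

Call:
{"fn": "apply_moves", "kwargs": {
  "steps": [0,-0.06,0,0,0,0.3,0,0,0,0,0,0,0.7,0,0,0,0,0,0,0.7,0,0,0,0,0,0,0.7,0,0,0,0,0,0,0.7,0,0,0,0,0,0,0.7,0,0,0,0,0,0,0.7,0,0,0,0,0,0,0.7,0]
}}

```text
t: 26.58
tool_pos: [0.5366, -0.1779, 0.0843]
orientation: [1.018, 2.969, 0.002]
force: [0.3, 3.2, 7.1]
opening: 0.0135
gripper_force: 45.1
```

```bash
python3 -c "
from h import *
print(robot.read_state()['wrist_torque']);go([.535,-.1755,.080],83.5)"
```

```text
[ 0.411 -0.033  0.291]
pos [ 0.537 -0.178  0.084] heady 52.2 q [-0.412  0.139  1.731  0.001  1.269 -1.323] tiltfix tool [0.019 0.022 0.   ] t 26.5833 open 0.013517153160574322 F [0.266 3.193 7.117]
shift [0.091 0.032 0.142] az -5.223922051549631 shift after turn [0.061 0.075 0.142]
```

Call:
{"fn": "apply_moves", "kwargs": {
  "steps": [0,0,0,0,0,0.7,0,0,0,0,0,0,0.7,0,0,0,0,0,0,0.7,0,0,0,0,0,0,0.7,0,0,0,0,0,0,0.7,0,0,0,0,0,0,0.7,0,0,0,0,0,0,0.7,0,0,0,0,0,0,0.7,0,0,0,0,0,0,0.7,0,0,0,0,0,0,0.7,0,0,0,0,0,0,0.7,0,0,0,0,0,0,0.4,0]
}}

```text
t: 27.58
tool_pos: [0.5364, -0.178, 0.0842]
orientation: [2.151, 2.287, 0.003]
force: [0.2, 3.3, 6.4]
opening: 0.0138
gripper_force: 45.1
```

Call:
{"fn": "apply_moves", "kwargs": {
  "steps": [0,0,0,0,0,0,0,0,0,0,0,0,0,0,0,0,0,0,0,0,0,0,0,0,0,0,0,0,0,0,0,0,0,0,0,0,0,0,0,0,0,0,0,0,0,0,0,0,0,0,0,0,0,0,0,0,0,0,0,0,0,0,0]
}}

```text
t: 28.33
tool_pos: [0.5364, -0.178, 0.0842]
orientation: [2.147, 2.291, 0.003]
force: [0.2, 2.4, 7.4]
opening: 0.0138
gripper_force: 45.0
```

```bash
python3 -c "
from h import *
print(robot.read_state()['wrist_torque']);go([.535,-.1755,.080],83.5)
a=snap('wrist','w11');b=snap('top','top2'); cv2.imwrite('pics/t2.png',np.hstack([cv2.resize(b[180:290,190:340,::-1],(480,352)),a[:352,180:480,::-1]]))"
```

```text
[ 0.289  0.144 -0.056]
pos [ 0.536 -0.178  0.084] heady 3.7 q [-0.412  0.139  1.731  0.001  1.269 -0.478] tiltfix tool [ 0.026 -0.    -0.   ] t 28.3333 open 0.013813320635374104 F [0.23  2.386 7.378]
shift [ 0.086 -0.043  0.141] az -13.294380031743762 shift after turn [0.058 0.077 0.141]
```

View pics/t2.png

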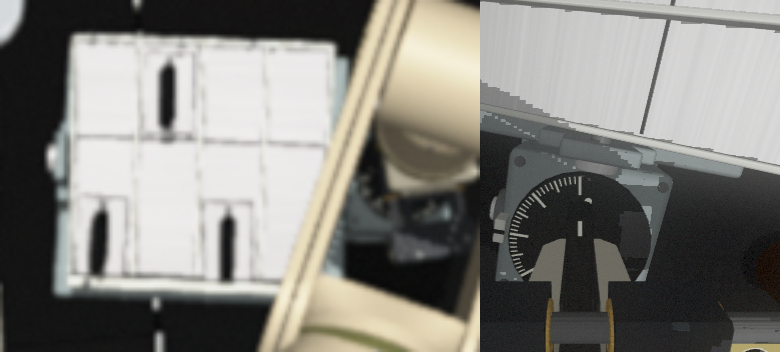

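Slid: lanes +87 and −29 (sleds at the stop, crop px (100,240) and (228,245)); held: lane +29 (168,95). Turning back to zero.

Call:
{"fn": "apply_moves", "kwargs": {
  "steps": [0,0,0,0,0,-0.7,0,0,0,0,0,0,-0.7,0,0,0,0,0,0,-0.7,0,0,0,0,0,0,-0.7,0,0,0,0,0,0,-0.7,0,0,0,0,0,0,-0.7,0,0,0,0,0,0,-0.7,0,0,0,0,0,0,-0.7,0,0,0,0,0,0,-0.7,0,0,0,0,0,0,-0.7,0,0,0,0,0,0,-0.7,0,0,0,0,0,0,-0.7,0]
}}

```text
t: 29.43
tool_pos: [0.5366, -0.1779, 0.0842]
orientation: [0.961, 2.988, 0.002]
force: [1.3, 4.3, 8.2]
opening: 0.0139
gripper_force: 45.0
```

Call:
{"fn": "apply_moves", "kwargs": {
  "steps": [0,0,0,0,0,-0.7,0,0,0,0,0,0,-0.7,0,0,0,0,0,0,-0.7,0,0,0,0,0,0,-0.7,0,0,0,0,0,0,-0.7,0,0,0,0,0,0,-0.7,0,0,0,0,0,0,-0.7,0,0,0,0,0,0,0,0,0,0,0,0,0,0,0]
}}

```text
t: 30.18
tool_pos: [0.5366, -0.1779, 0.0842]
orientation: [0.177, 3.134, 0.001]
force: [0.8, 3.1, 7.6]
opening: 0.0137
gripper_force: 45.0
```

```bash
python3 -c "
from h import *
print(robot.read_state()['wrist_torque']);go([.535,-.1755,.080],83.5)"
```

```text
[ 0.631 -0.104 -0.074]
pos [ 0.537 -0.178  0.084] heady 83.6 q [-0.412  0.139  1.731  0.002  1.269 -1.871] tiltfix tool [0.008 0.028 0.   ] t 30.1833 open 0.013695515178498971 F [0.813 3.104 7.617]
shift [0.061 0.072 0.141] az 0.008668323360303987 shift after turn [0.061 0.072 0.141]
```

Call:
{"fn": "apply_moves", "kwargs": {
  "steps": [0,0,0,0,0,-0.1,0,0,0,0,0,0,0,0,0,0,0,0,0,0,35,0,0,0,0,0,0,35,0,0,0,0,0,0,35,0,0,-0.4,0,0,0,35,0,0,-0.8,0,0,0,35,0,0,-0.8,0,0,0,35,0,0,-0.8,0,0,0,35,0,0,-0.8,0,0,0,35,0,0,-0.7,0,0,0,35,0,0,0,0,0,0,35]
}}

```text
t: 31.18
tool_pos: [0.5375, -0.1794, 0.218]
orientation: [0.161, 3.13, -0.005]
force: [-0.4, 0.1, 0.8]
opening: 0.0329
gripper_force: 0.0
```

```bash
python3 - <<'E'
from h import *
k=eyes.calibration('wrist')['K']; M=np.load('c_w1.npy'); c=dict(K=k,R=M[:,:3],t=M[:,3])
P=np.array([ray('wrist',u,.036,c) for u in [(403,189),(550,199),(527,273),(393,265)]]); print(P,P.mean(0))
d=P[1]-P[0];print('bin y heading',np.degrees(np.arctan2(d[1],d[0])),np.linalg.norm(d))
P=[ray('wrist',u,.015,c) for u in [(415,160),(555,161)]]; print('tray far edge',P)
T=eyes.read_camera('top'); C=eyes.calibration('top'); cv2.imwrite('pics/top3.png',T[:,:,::-1])
g=T.astype(int)
m=((g.min(2)>170)*255).astype(np.uint8); n,l,st,ce=cv2.connectedComponentsWithStats(m); i=l[289,158]; p=np.argwhere(l==i)[:,::-1].astype(np.float32)
w=np.array([ray('top',u,.015,C)[:2] for u in p.astype(float)],np.float32); print('tray',cv2.minAreaRect(w),st[i])
for nme in('grey_bin','white_tray'):
    print(nme,[(d['conf'],ray('top',d['xy'],0,C)) for d in eyes.place_of('top',nme)[:1]], eyes.search_frame('top',nme)[:1])
p=np.array([.5585,.009,0]);th=np.radians(-6.5);e=np.array([np.cos(th),np.sin(th),0]);nn=np.array([-e[1],e[0],0])
s=robot.read_state()
go(p-.069*e-.029*nn+[0,0,.19],83.5)
# bars (dark) in lanes: position along the slope at bar top z=.132
W=eyes.calibration('wrist'); snap('wrist','w12')
for y in (-.029,.087):
  for x in (-.095,-.069,-.043): print(y,x,proj('top',p+x*e+y*nn+[0,0,.132],C), proj('wrist',p+x*e+y*nn+[0,0,.132],W))
E
```

```text
[[0.523 0.196 0.036]
 [0.538 0.431 0.036]
 [0.67  0.427 0.036]
 [0.656 0.196 0.036]] [0.597 0.312 0.036]
bin y heading 86.29248368563917 0.23509691524763413
tray far edge [array([0.48 , 0.218, 0.015]), array([0.481, 0.441, 0.015])]
tray ((0.40889665484428406, 0.3147526979446411), (0.15065982937812805, 0.21055451035499573), 0.10243187844753265) [ 119  265   72   55 3505]
grey_bin [(0.93, array([0.61 , 0.316, 0.   ]))] [{'rect': [112.8, 203.9, 76.2, 50.0], 'conf': 0.82}]
white_tray [(0.69, array([0.405, 0.314, 0.   ]))] [{'rect': [120.3, 263.6, 69.3, 53.0], 'conf': 0.65}]
pos [ 0.534 -0.178  0.21 ] heady 84.1 q [-0.413  0.038  1.602 -0.     1.504 -1.881] tiltfix tool [ 0.007 -0.024  0.   ] t 31.4333 open 0.03254066470019893 F [-1.127 -0.01   0.739]
shift [2.145 5.341 0.672] az 0.10415204811214569 shift after turn [2.203 5.317 0.672]
-0.029 -0.095 [259.908 261.665] [488.968  99.275]
-0.029 -0.069 [260.268 252.347] [481.885 134.113]
-0.029 -0.043 [260.625 243.105] [475.243 166.781]
0.087 -0.095 [218.196 260.289] [640.497 100.946]
0.087 -0.069 [218.726 250.985] [628.561 135.678]
0.087 -0.043 [219.25  241.757] [617.368 168.249]
```

Call:
{"fn": "apply_moves", "kwargs": {
  "steps": [0.37,0.89,0,0,0,0.1,35,0.37,0.89,0,0,0,0,35,0.37,0.89,0,0,0,0,35,0.37,0.89,0,0,0,0,35,0.37,0.89,0,0,0,0,35,0.35,0.87,0,0,0,0,35,0,0,0.5,0,0,0,35,0,0,0.5,0,0,0,35,0,0,0.4,0,0,0,35,0,0,0,0,0,0,35,0,0,0,0,0,0,35]
}}

```text
t: 32.4
tool_pos: [0.4863, -0.0125, 0.1681]
orientation: [-0.178, -3.134, -0.0]
force: [-0.1, 0.7, 0.1]
opening: 0.0323
gripper_force: 0.0
```

```bash
cat > b.py <<'E'
from h import *
import sys
a=snap('wrist',sys.argv[1]).astype(int); g=a.max(2)
for r in range(170,262,8):
    x=[i for i in range(225,335) if g[r,i]<70]; print(r,(min(x),max(x),len(x)) if x else None,end=' ')
print()
E
python3 - <<'E'
from b import *
E
python3 b.py w13; python3 -c "
from h import *
go([.4866,-.012,.100],83.5)"
```

```text
170 None 178 None 186 (274, 288, 15) 194 (273, 290, 18) 202 (272, 290, 19) 210 (273, 290, 18) 218 (273, 290, 18) 226 (273, 290, 18) 234 (273, 290, 18) 242 (273, 308, 19) 250 (249, 310, 14) 258 (247, 310, 7) 
pos [ 0.487 -0.013  0.169] heady 83.5 q [-0.131 -0.149  1.857  0.     1.435 -1.589] tiltfix tool [ 0.    -0.011  0.   ] t 32.45 open 0.03238286286834254 F [ 0.534 -0.33   0.555]
shift [0.015 0.02  2.307] az -0.00027250401025469273 shift after turn [0.015 0.02  2.307]Traceback (most recent call last):
  File "<stdin>", line 1, in <module>
  File "b.py", line 3, in <module>
    a=snap('wrist',sys.argv[1]).astype(int); g=a.max(2)
                   ~~~~~~~~^^^
IndexError: list index out of range
```

Call:
{"fn": "apply_moves", "kwargs": {
  "steps": [0,0,0.6,0,0,0,35,0,0,0.7,0,0,0,35,0,0,0.6,0,0,0,35,0,0,0.3,0,0,0,35,0,0,0,0,0,0,35,0,0,0,0,0,0,0,0,0,0,0,0,0,0,0,0,0,0,0,0,0,0,0,0,0,0,0,0],
  "grip_force": 20
}}

```text
t: 33.2
tool_pos: [0.4884, -0.0126, 0.105]
orientation: [0.177, 3.134, -0.0]
force: [-0.4, 0.1, 3.2]
opening: 0.0141
gripper_force: 20.0
```

Call:
{"fn": "apply_moves", "kwargs": {
  "steps": [0,0,-0.4,0,0,0,0,0,0,-0.7,0,0,0,0,0,0,-1,0,0,0,0,0,0,-1,0,0,0,0,0,0,-1,0,0,0,0,0,0,0,0,0,0,0,0,0,0,0,0,0,0,0]
}}

```text
invalid input
```

```bash
python3 -c "
from h import *
go([.603+.003,.314+.045,.22],86.3); print('other');go([.603-.003,.314-.045,.22],86.3)"
```

```text
pos [ 0.488 -0.013  0.105] heady 83.5 q [-0.131 -0.091  1.924  0.     1.305 -1.589] tiltfix tool [-0.     0.024  0.   ] t 33.2 open 0.014105978947908998 F [-0.426  0.052  3.161]
shift [-2.508 12.748 -3.828] az -0.46238038542463283 shift after turn [-3.122 12.612 -3.828]
other
pos [ 0.488 -0.013  0.105] heady 83.5 q [-0.131 -0.091  1.924  0.     1.305 -1.589] tiltfix tool [-0.     0.024  0.   ] t 33.2 open 0.014105978947908998 F [-0.426  0.052  3.161]
shift [-2.647  9.745 -3.828] az -0.46238038542463283 shift after turn [-3.116  9.605 -3.828]
```

Call:
{"fn": "apply_moves", "kwargs": {
  "steps": [0,0,-0.4,0,0,0,0,0,0,-0.7,0,0,0,0,0,0,-0.9,0,0,0,0,0,0,-0.9,0,0,0,0,0,0,-0.9,0,0,0,0,0,0,0,0,0,-0.46,0,-0.24,0.97,0,0,0,0,0,-0.24,0.97,0,0,0,0,0,-0.24,0.97,0,0,0,0,0,-0.24,0.97,0,0,0,0,0,-0.24,0.97,0,0,0,0,0,-0.24,0.97,0,0,0,0,0]
}}

```text
t: 34.2
tool_pos: [0.5418, 0.1605, 0.2186]
orientation: [0.102, 3.14, 0.0]
force: [1.3, 0.1, -1.0]
opening: 0.0142
gripper_force: 20.0
```

Call:
{"fn": "apply_moves", "kwargs": {
  "steps": [-0.24,0.97,0,0,0,0,0,-0.24,0.97,0,0,0,0,0,-0.24,0.97,0,0,0,0,0,-0.24,0.97,0,0,0,0,0,-0.24,0.97,0,0,0,0,0,-0.24,0.97,0,0,0,0,0,-0.24,0.97,0,0,0,0,0,0,0,0,0,0,0,0,0,0,0.8,0,0,0,0,0,0,0.8,0,0,0,0,0,0,0.6,0,0,0,0,0,0,0,0,0,0,0]
}}

```text
t: 35.2
tool_pos: [0.6024, 0.3576, 0.1464]
orientation: [-0.101, -3.133, 0.006]
force: [-1.1, -0.4, -2.5]
opening: 0.0142
gripper_force: 20.0
```

```bash
python3 -c "
from h import *
go([.606,.359,.026],86.3); snap('wrist','w14')"
```

```text
pos [0.602 0.358 0.146] heady 86.3 q [ 0.463  0.448  1.242 -0.     1.46  -1.043] tiltfix tool [-0.041 -0.068  0.   ] t 35.2 open 0.014221430813472947 F [-1.065 -0.43  -2.509]
shift [-0.144  0.072  4.014] az -0.0012266318295412286 shift after turn [-0.144  0.072  4.014]
```

View pics/w14.png

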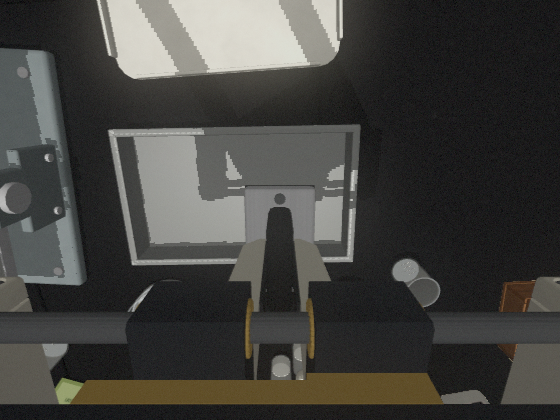

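```bash
python3 -c "
from h import *
c=eyes.calibration('wrist')
P=np.array([ray('wrist',u,.036,c) for u in [(110,130),(360,126),(352,262),(133,264)]]);print(P,P.mean(0))
for u in [(407,268),(428,295)]: print(ray('wrist',u,.0,c),ray('wrist',u,.08,c))
print(ray('wrist',(280,368),.05,c))
go([.606,.359,.026],86.3)
for n in P: pass
"
```

```text
[[0.528 0.21  0.036]
 [0.539 0.435 0.036]
 [0.674 0.428 0.036]
 [0.662 0.203 0.036]] [0.601 0.319 0.036]
[0.706 0.5   0.   ] [0.659 0.466 0.08 ]
[0.744 0.527 0.   ] [0.687 0.486 0.08 ]
[0.792 0.347 0.05 ]
pos [0.603 0.358 0.149] heady 86.3 q [ 0.463  0.446  1.24  -0.     1.462 -1.044] tiltfix tool [-0.028 -0.046 -0.   ] t 35.25 open 0.013961117295593819 F [-0.665 -0.11  -1.343]
shift [-0.105  0.049  4.101] az -0.001311840391361822 shift after turn [-0.105  0.049  4.101]
```

Call:
{"fn": "apply_moves", "kwargs": {
  "steps": [0,0.2,0.5,0,0,0,0,0,0,0.7,0,0,0,0,0,0,0.7,0,0,0,0,0,0,0.7,0,0,0,0,0,0,0.6,0,0,0,0,0,0,0.4,0,0,0,0,0,0,0.2,0,0,0,0,0,0,0,0,0,0,0,0,0,0,0,0,0,0]
}}

```text
t: 36.0
tool_pos: [0.6062, 0.3655, 0.0386]
orientation: [0.102, 3.139, 0.001]
force: [-0.4, -0.3, -1.4]
opening: 0.014
gripper_force: 20.0
```

Call:
{"fn": "apply_moves", "kwargs": {
  "steps": [0,0,0.15,0,0,0,0,0,0,0.1,0,0,0,0,0,0,0.08,0,0,0,0,0,0,0,0,0,0,0,0,0,0,0,0,0,0]
}}

```text
t: 36.42
tool_pos: [0.6057, 0.3651, 0.0278]
orientation: [0.102, 3.14, 0.0]
force: [1.2, 0.4, -1.0]
opening: 0.0139
gripper_force: 20.0
```

Call:
{"fn": "apply_moves", "kwargs": {
  "steps": [0,0,0.06,0,0,0,0,0,0,0.04,0,0,0,0,0,0,0,0,0,0,0]
}}

```text
t: 36.67
tool_pos: [0.6069, 0.3655, 0.027]
orientation: [0.102, 3.137, 0.002]
force: [-2.0, -2.3, 9.6]
opening: 0.0137
gripper_force: 20.0
```

Call:
{"fn": "apply_moves", "kwargs": {
  "steps": [0,0,-0.04,0,0,0,35,0,0,0,0,0,0,35,0,0,0,0,0,0,35,0,0,-0.4,0,0,0,35,0,0,-0.8,0,0,0,35,0,0,-0.9,0,0,0,35,0,0,-0.9,0,0,0,35,0,0,-0.9,0,0,0,35,0,0,-0.9,0,0,0,35,0,0,-0.9,0,0,0,35,0,0,0,0,0,0.46,35,0,0,0,0,0,0,35]
}}

```text
t: 37.67
tool_pos: [0.607, 0.3657, 0.2008]
orientation: [0.18, 3.132, 0.004]
force: [0.5, 0.0, -0.3]
opening: 0.0328
gripper_force: 0.0
```

```bash
python3 -c "
from h import *
go([.4998,.1032,.17],83.5)"
```

```text
pos [0.607 0.366 0.201] heady 83.4 q [ 0.47   0.428  1.169 -0.     1.54  -0.986] tiltfix tool [0.029 0.045 0.   ] t 37.6667 open 0.03283461878712658 F [ 0.489  0.023 -0.254]
shift [ 2.548 -9.107  0.987] az -0.01618256146833848 shift after turn [ 2.564 -9.103  0.987]
```

Call:
{"fn": "apply_moves", "kwargs": {
  "steps": [0.26,-0.91,0,0,0,0,35,0.26,-0.91,0,0,0,0,35,0.26,-0.91,0,0,0,0,35,0.26,-0.91,0,0,0,0,35,0.26,-0.91,0,0,0,0,35,0.26,-0.91,0,0,0,0,35,0.26,-0.91,0,0,0,0,35,0.26,-0.91,0,0,0,0,35,0.24,-0.91,0.2,0,0,0,35,0.24,-0.91,0.4,0,0,0,35,0,0,0.4,0,0,0,35,0,0,0,0,0,0,35]
}}

```text
t: 38.67
tool_pos: [0.496, 0.1011, 0.1633]
orientation: [-0.179, -3.131, 0.001]
force: [-0.5, -0.5, -0.4]
opening: 0.0328
gripper_force: 0.0
```

```bash
python3 b.py w15; python3 -c "
from h import *
go([.4998,.1032,.102],83.5)"
```

```text
170 (302, 334, 8) 178 (281, 334, 42) 186 (328, 334, 7) 194 (278, 334, 22) 202 (277, 334, 25) 210 (276, 334, 28) 218 (276, 334, 27) 226 (276, 334, 28) 234 (275, 334, 26) 242 (250, 334, 26) 250 (250, 310, 18) 258 (248, 312, 11) 
pos [0.497 0.102 0.165] heady 83.5 q [ 0.101 -0.086  1.807  0.     1.425 -1.356] tiltfix tool [-0.005 -0.038  0.   ] t 38.7167 open 0.03235711014426359 F [0.25  0.412 0.064]
shift [-0.102  0.051  2.089] az -5.68522840277789e-05 shift after turn [-0.102  0.051  2.089]
```

Call:
{"fn": "apply_moves", "kwargs": {
  "steps": [-0.08,0.12,0.5,0,0,0,35,0,0,0.7,0,0,0,35,0,0,0.5,0,0,0,35,0,0,0.3,0,0,0,35,0,0,0,0,0,0,35,0,0,0,0,0,0,0,0,0,0,0,0,0,0,0,0,0,0,0,0,0,0,0,0,0,0,0,0]
}}

```text
t: 39.47
tool_pos: [0.5022, 0.1059, 0.1081]
orientation: [0.177, 3.135, 0.001]
force: [0.1, 0.4, 2.1]
opening: 0.014
gripper_force: 19.9
```

```bash
python3 -c "
from h import *
go([.598,.274,.20],86.3)"
```

```text
pos [0.502 0.106 0.108] heady 83.5 q [ 0.108 -0.025  1.855 -0.     1.309 -1.35 ] tiltfix tool [ 0.004  0.02  -0.   ] t 39.4667 open 0.013981586362494445 F [0.063 0.395 2.138]
shift [-2.548  5.929 -3.056] az -0.4607053155445655 shift after turn [-2.831  5.799 -3.056]
```

Call:
{"fn": "apply_moves", "kwargs": {
  "steps": [0,0,-0.4,0,0,0,0,0,0,-0.8,0,0,0,0,0,0,-0.9,0,0,0,0,0,0,-0.9,0,0,-0.46,0,-0.47,0.97,0,0,0,0,0,-0.47,0.97,0,0,0,0,0,-0.47,0.97,0,0,0,0,0,-0.47,0.97,0,0,0,0,0,-0.47,0.97,0,0,0,0,0,-0.47,0.95,0,0,0,0,0,0,0,0,0,0,0,0,0,0,0,0,0,0,0]
}}

```text
t: 40.47
tool_pos: [0.5969, 0.2752, 0.1965]
orientation: [-0.099, -3.139, 0.001]
force: [0.6, -0.8, -0.6]
opening: 0.014
gripper_force: 20.0
```

```bash
python3 -c "
from h import *
go([.598,.274,.04],86.3)"
```

```text
pos [0.597 0.275 0.196] heady 86.4 q [ 0.354  0.296  1.34   0.     1.507 -1.154] tiltfix tool [-0.005 -0.012  0.   ] t 40.4667 open 0.013969719426762532 F [ 0.567 -0.756 -0.637]
shift [-0.046 -0.034  5.216] az 0.016444002887820847 shift after turn [-0.047 -0.034  5.216]
```

Call:
{"fn": "apply_moves", "kwargs": {
  "steps": [-0.04,-0.03,0.5,0,0,0,0,0,0,0.8,0,0,0,0,0,0,0.8,0,0,0,0,0,0,0.8,0,0,0,0,0,0,0.8,0,0,0,0,0,0,0.8,0,0,0,0,0,0,0.5,0,0,0,0,0,0,0.2,0,0,0,0,0,0,0.1,0,0,0,0,0,0,0,0,0,0,0,0,0,0,0,0,0,0]
}}

```text
t: 41.38
tool_pos: [0.5992, 0.2732, 0.0396]
orientation: [0.102, 3.138, 0.001]
force: [0.2, -0.8, -1.4]
opening: 0.0136
gripper_force: 20.0
```

Call:
{"fn": "apply_moves", "kwargs": {
  "steps": [0,0,0.15,0,0,0,0,0,0,0.1,0,0,0,0,0,0,0.06,0,0,0,0,0,0,0,0,0,0,0,0,0,0,0,0,0,0]
}}

```text
t: 41.8
tool_pos: [0.5993, 0.2733, 0.0301]
orientation: [0.102, 3.137, 0.001]
force: [-0.1, -0.8, 5.1]
opening: 0.0139
gripper_force: 20.0
```

Call:
{"fn": "apply_moves", "kwargs": {
  "steps": [0,0,-0.03,0,0,0,35,0,0,0,0,0,0,35,0,0,0,0,0,0,35,0,0,-0.4,0,0,0,35,0,0,-0.8,0,0,0,35,0,0,-0.9,0,0,0,35,0,0,-0.9,0,0,0,35,0,0,-0.9,0,0,0,35,0,0,-0.9,0,0,0,35,0,0,-0.9,0,0,0,35,0,0,0,0,0,0.46,35,0,0,0,0,0,0,35]
}}

```text
t: 42.8
tool_pos: [0.5996, 0.2735, 0.2043]
orientation: [0.18, 3.131, 0.003]
force: [-0.8, 0.1, -0.4]
opening: 0.0326
gripper_force: 0.0
```

```bash
python3 -c "
from h import *
go([.630,.030,.17],83.5)"
```

```text
pos [0.6   0.273 0.204] heady 83.4 q [ 0.35   0.29   1.333 -0.     1.514 -1.106] tiltfix tool [0.024 0.047 0.   ] t 42.8 open 0.03259153374681564 F [-0.82   0.075 -0.355]
shift [-1.934 -7.948  1.132] az -0.015969741560653006 shift after turn [-1.921 -7.951  1.132]
```

Call:
{"fn": "apply_moves", "kwargs": {
  "steps": [-0.22,-0.89,0,0,0,0,35,-0.22,-0.89,0,0,0,0,35,-0.22,-0.89,0,0,0,0,35,-0.22,-0.89,0,0,0,0,35,-0.22,-0.89,0,0,0,0,35,-0.22,-0.89,0,0,0,0,35,-0.22,-0.89,0,0,0,0,35,-0.22,-0.89,0.2,0,0,0,35,-0.18,-0.83,0.4,0,0,0,35,0,0,0.4,0,0,0,35,0,0,0,0,0,0,35,0,0,0,0,0,0,35]
}}

```text
t: 43.8
tool_pos: [0.6277, 0.0298, 0.1685]
orientation: [-0.177, -3.133, -0.001]
force: [0.0, 1.3, 1.2]
opening: 0.033
gripper_force: 0.0
```

```bash
python3 b.py w16; python3 -c "
from h import *
go([.630,.030,.102],83.5)"
```

```text
170 None 178 None 186 (268, 279, 12) 194 (265, 281, 17) 202 (264, 281, 18) 210 (264, 281, 18) 218 (264, 281, 18) 226 (264, 281, 18) 234 (264, 280, 17) 242 (250, 308, 19) 250 (248, 310, 21) 258 (247, 312, 27) 
pos [0.628 0.03  0.17 ] heady 83.6 q [-0.034  0.236  1.459  0.     1.448 -1.493] tiltfix tool [ 0.002 -0.018 -0.   ] t 43.85 open 0.03287413793850959 F [0.127 0.516 0.14 ]
shift [-0.059 -0.002  2.257] az 0.014293574320414374 shift after turn [-0.059 -0.002  2.257]
```

Call:
{"fn": "apply_moves", "kwargs": {
  "steps": [0,-0.13,0.5,0,0,0,35,0,0,0.7,0,0,0,35,0,0,0.6,0,0,0,35,0,0,0.4,0,0,0,35,0,0,0,0,0,0,35,0,0,0,0,0,0,0,0,0,0,0,0,0,0,0,0,0,0,0,0,0,0,0,0,0,0,0,0]
}}

```text
t: 44.6
tool_pos: [0.6298, 0.0255, 0.1062]
orientation: [0.177, 3.134, -0.0]
force: [-0.2, -0.6, 3.9]
opening: 0.0139
gripper_force: 20.0
```

```bash
python3 -c "
from h import *
go([.409,.315,.20],90)"
```

```text
pos [0.63  0.026 0.106] heady 83.5 q [-0.041  0.284  1.522 -0.     1.333 -1.499] tiltfix tool [0.001 0.027 0.   ] t 44.6 open 0.013909358082420506 F [-0.196 -0.625  3.947]
shift [ 8.39   8.759 -3.149] az -1.0769820925994058 shift after turn [ 7.351  9.648 -3.149]
```

Call:
{"fn": "apply_moves", "kwargs": {
  "steps": [0,0,-0.4,0,0,0,0,0,0,-0.8,0,0,0,0,0,0,-0.9,0,0,-1,0,0,0,-1,0,0,-0.08,0,0.67,0.88,0,0,0,0,0,0.67,0.88,0,0,0,0,0,0.67,0.88,0,0,0,0,0,0.67,0.88,0,0,0,0,0,0.67,0.88,0,0,0,0,0,0.67,0.88,0,0,0,0,0,0.67,0.88,0,0,0,0,0,0.67,0.88,0,0,0,0,0]
}}

```text
t: 45.6
tool_pos: [0.4668, 0.2377, 0.1986]
orientation: [0.0, 3.141, 0.001]
force: [1.0, 0.9, -2.6]
opening: 0.0138
gripper_force: 20.0
```

Call:
{"fn": "apply_moves", "kwargs": {
  "steps": [0.67,0.88,0,0,0,0,0,0.67,0.87,0,0,0,0,0,0.65,0.86,0,0,0,0,0,0,0,0,0,0,0,0,0,0,0.7,0,0,0,0,0,0,0.8,0,0,0,0,0,0,0.8,0,0,0,0,0,0,0.8,0,0,0,0,0,0,0.7,0,0,0,0,0,0,0.5,0,0,0,0,0,0,0,0,0,0,0]
}}

```text
t: 46.52
tool_pos: [0.4061, 0.3133, 0.0654]
orientation: [-0.0, -3.137, 0.005]
force: [-0.7, -0.1, -1.5]
opening: 0.0139
gripper_force: 20.0
```

```bash
python3 -c "
from h import *
go([.409,.315,.035],90)"
```

```text
pos [0.406 0.313 0.065] heady 90.0 q [ 0.557  0.033  1.881 -0.     1.233 -1.014] tiltfix tool [-0.029 -0.045  0.   ] t 46.5167 open 0.013932182415524354 F [-0.689 -0.148 -1.545]
shift [-0.101  0.061  1.011] az -0.00074975452348743 shift after turn [-0.101  0.061  1.011]
```

Call:
{"fn": "apply_moves", "kwargs": {
  "steps": [0,0,0.5,0,0,0,0,0,0,0.4,0,0,0,0,0,0,0.15,0,0,0,0,0,0,0.1,0,0,0,0,0,0,0,0,0,0,0,0,0,0,0,0,0,0]
}}

```text
t: 47.02
tool_pos: [0.4084, 0.3151, 0.0345]
orientation: [-0.0, 3.141, 0.0]
force: [-0.0, -0.4, -1.6]
opening: 0.014
gripper_force: 20.0
```

Call:
{"fn": "apply_moves", "kwargs": {
  "steps": [0,0,0.1,0,0,0,0,0,0,0.08,0,0,0,0,0,0,0.05,0,0,0,0,0,0,0,0,0,0,0,0,0,0,0,0,0,0]
}}

```text
t: 47.43
tool_pos: [0.4082, 0.3151, 0.0271]
orientation: [-0.0, 3.141, 0.0]
force: [-1.5, 0.7, 0.3]
opening: 0.0138
gripper_force: 20.0
```

Nearly in contact (-1.6 → 0.3 N); a final touch, then release and lift.

Call:
{"fn": "apply_moves", "kwargs": {
  "steps": [0,0,0.05,0,0,0,0,0,0,0,0,0,0,0,0,0,0,0,0,0,35,0,0,0,0,0,0,35,0,0,0,0,0,0,35,0,0,-0.4,0,0,0,35,0,0,-0.8,0,0,0,35,0,0,-0.9,0,0,0,35,0,0,-0.9,0,0,0,35,0,0,-0.9,0,0,0,35,0,0,-0.9,0,0,0,35,0,0,-0.9,0,0,0,35]
}}

```text
t: 48.43
tool_pos: [0.4079, 0.3149, 0.1987]
orientation: [-0.0, 3.141, 0.001]
force: [0.3, -0.0, -0.8]
opening: 0.0322
gripper_force: 0.0
```

```bash
python3 - <<'E'
from h import *
c=eyes.calibration('wrist');C=eyes.calibration('top');S=eyes.calibration('scene')
snap('wrist','w17');snap('top','top9');snap('scene','sc9')
for cam,k in(('wrist',c),('top',C),('scene',S)):
    for d in eyes.place_of(cam,'sled_a_mid')[:6]: print(cam,round(d['conf'],2),ray(cam,d['xy'],.028,k))
a=cv2.imread('pics/top0.png').astype(int);b=cv2.imread('pics/top9.png').astype(int)
m=((abs(a-b).max(2)>45)*255).astype(np.uint8); n,l,st,ce=cv2.connectedComponentsWithStats(m)
for i in range(1,n):
    if st[i,4]>12: print(st[i])
go([.41,.315,.2])
E
```

```text
top 0.37 [0.565 0.018 0.028]
scene 0.74 [0.592 0.345 0.028]
[129 217  15  23 251]
[159 217  15  22 249]
[380 219  21  27 325]
[355 233  20  27 346]
[   27   236   182   184 13106]
[362 264  20  27 357]
[151 342   8  10  23]
[146 347   6   7  21]
[134 355   8  12  41]
[127 372   7   8  29]
[212 377  33  43 740]
[   0  378   56   42 1803]
[113 379   6   9  18]
[120 379   5   6  18]
[ 97 389   4   5  14]
[ 98 397  12  12  20]
[253 401  14  10  51]
[288 411  10   9  42]
[259 415  10   5  29]
[276 415  15   5  45]
pos [0.408 0.315 0.196] heady 90.0 q [ 0.558 -0.088  1.752  0.     1.479 -1.013] tiltfix tool [-0.008 -0.012  0.   ] t 48.7333 open 0.03252720926249209 F [ 0.093 -0.024 -0.996]
shift [-0.082  0.013 -0.149]
```

Call:
{"fn": "apply_moves", "kwargs": {
  "steps": [0,-0.9,-0.5,0,0,0,35,0,-0.9,-0.5,0,0,0,35,0,-0.9,-0.3,0,0,0,35,0,-0.9,0,0,0,0,35,0,-0.9,0,0,0,0,35,0,-0.9,0,0,0,0,35,0,-0.9,0,0,0,0,35,0,-0.9,0,0,0,0,35,0,-0.9,0,0,0,0,35,0,-0.9,0,0,0,0,35,0,0,0,0,0,0,35,0,0,0,0,0,0,35]
}}

```text
t: 49.73
tool_pos: [0.4074, 0.044, 0.2341]
orientation: [-0.005, -3.139, -0.0]
force: [-0.7, -0.2, -0.1]
opening: 0.0322
gripper_force: 0.0
```

```bash
python3 - <<'E'
from h import *
C=eyes.calibration('top'); b=snap('top','top10')[:,:,::-1].astype(int); a=cv2.imread('pics/top0.png').astype(int)
m=((abs(a-b).max(2)>45)*255).astype(np.uint8); n,l,st,ce=cv2.connectedComponentsWithStats(m)
for i in range(1,n):
    if st[i,4]>12 and st[i,1]<340: print(st[i])
print(proj('top',[.408,.315,.053],C))
print('\n'.join(' '.join(f'{v:3d}' for v in r[::2]) for r in b[272:312:2,142:176].max(2)))
E
```

```text
[129 217  15  23 250]
[159 217  15  22 251]
[380 219  21  27 328]
[355 233  20  27 346]
[ 183  234   99  156 6422]
[362 264  20  27 357]
[149 281   8  24 150]
[211 307   6   3  13]
[260 331   4   5  13]
[150.936 291.604]
250 250 250 250 250 250 250 251 251 251 251 251 251 251 251 251 251
251 250 250 250 250 250 250 251 251 251 251 251 251 251 251 251 251
251 250 250 250 250 250 250 251 251 251 251 251 251 251 251 251 251
250 250 250 250 250 250 251 251 251 250 250 251 251 251 251 251 251
250 250 250 246 240 241 240 247 249 246 221 251 251 251 251 251 252
250 250 249 245 243 232 154 243 248 247 197 251 251 251 251 251 251
250 249 249 243 126  68  57 205 248 248 205 251 251 251 251 251 251
250 250 249 240  81  40  11 134 249 249 208 251 251 251 251 251 251
250 250 248 239  98  42  13 119 249 249 213 251 251 251 251 251 251
250 250 248 238 107  42  13 116 250 249 212 251 251 251 251 251 251
250 250 248 237 106  43  15 115 250 250 214 251 251 251 251 251 251
250 250 248 232 105  43  15 117 250 250 217 250 251 251 251 251 251
250 250 249 240 104  43  15 115 250 250 218 250 251 251 251 251 251
250 250 250 243 110  39  15 113 250 250 210 245 251 251 251 251 251
250 250 250 244 186 103  33 126 250 250 211 244 251 251 251 251 251
249 250 249 243 245 244 138 197 250 251 212 245 251 251 251 251 251
249 250 250 244 240 236 203 209 228 228 209 249 251 250 251 251 251
249 250 251 248 243 250 251 250 249 250 250 251 251 251 251 251 251
250 250 250 250 250 250 250 250 250 250 251 250 251 251 251 251 251
250 250 250 250 249 250 250 250 250 250 250 250 251 251 251 251 251
```

Sled upright in the tray, two in the bin, nothing else changed; handing in.

```bash
python3 -c "
from h import *
print(robot.close_job())"
```

```text
the job is handed in; nothing more can be done
None
```

I handed the job in: at about 20° of tilt two of the three sleds slid and are in the grey bin, the one that held is in the white tray, and the table is back at zero; the top camera showed nothing else on the bench moved.

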